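# Put the gold solder away and bolt the chest

## Task

Put every solder syringe from the bench mat into the steel chest, each in its own slot with its barrel down in both slotted sheets, nozzle towards the robot and flange lying across behind the back sheet. Then shut the leaf with the rebated edge, after it the overlapping leaf so that its flange laps over the other's edge, both fully down, and slide the bolt fully home into its keeper. Do not knock over the glass jar.

Things in the scene. Friction and masses are not known exactly. Their poses are not given: they have to be found in the camera images.
- chest: Grey steel chest fixed on the bench, 154 (x) x 276 (y) x 75 mm high, walls and floor 5 mm. Origin: centre of its underside; z up; its front (-x) faces the robot within 10 degrees. Two upright slotted brass sheets stand inside, one near the front, one behind. A seated syringe has its origin at chest x = 0 to +18 mm (middle best) and 30 mm up, its x along the chest's x.
- back_sheet (a point): Middle slot of the back sheet, on its rear face: chest (34, 0, 40) mm, the height of a seated barrel's axis; axes as the chest's. Sheet 4 mm thick (chest x 30 to 34), along y. Five U-slots open at the top, 24 mm wide, at chest y = -92, -46, 0, 46, 92; slot bottoms 30 mm, round-topped teeth 58 mm above the chest's underside. Flanges go behind it (+x).
- front_sheet (a point): Middle slot of the front sheet, on its rear face: chest (-20, 0, 40) mm. Same sheet and slots as the back one, in line with them; chest x -24 to -20 mm. It carries the nozzle ends of the barrels.
- rebated_leaf (a joint): Angle of the top leaf with the rebated edge, hinged along the chest's +y top edge. 0 = shut flat, grows as it opens up and outwards, to 2.15; starts standing open near 1.9. Stiff hinge (0.32 N m): stays at any angle. Leaf 154 x 148 x 10 mm, 0.35 kg; its last 20 mm at the free edge is a tongue 5 mm thick, flush with the underside (the rebate).
- rebated_hinge (a point): Mid-length of the rebated leaf's hinge axis (along chest x): chest (0, 138, 76) mm, in the plane of the leaf's underside. Outer face: bare at chest x = -70 to -25 mm; bow handle 20 mm tall at chest x = +55, 30 to 90 mm from the hinge.
- rebated_edge (a point): Mid-length of the rebated leaf's free edge, 148 mm from the hinge axis, on the upper face of the tongue.
- keeper (a point): Foot of the bolt's keeper on the rebated leaf's outer face, mid-length, 115 mm from the hinge: a steel staple 22 mm wide, 10 mm deep, 20 mm tall.
- lap_leaf (a joint): Angle of the overlapping top leaf, hinged along the chest's -y top edge. 0 = shut, grows as it opens up and outwards to 2.15; starts near 1.9; hinge, thickness and mass as the other. Its free edge is a flange 20 mm wide, 4.5 mm thick, flush with the outer face, that comes down over the other's tongue. The leaves do touch: if this one is shut first the other cannot go down.
- lap_hinge (a point): Mid-length of the overlapping leaf's hinge axis: chest (0, -138, 76) mm, in the plane of its underside. Outer face: bare at chest x = -70 to -25 mm; bolt at mid-length, its two brackets (26 mm wide, 20 mm tall) 59 and 134 mm from the hinge; bow handle 20 mm tall at chest x = +55, 30 to 90 mm from the hinge.
- lap_edge (a point): Mid-length of the overlapping leaf's free edge (flange tip), on its outer face, 145.5 mm from the hinge axis.
- bolt (a joint): Travel of the barrel bolt on the overlapping leaf, m: 0 = drawn, 0.030 = fully home in the keeper on the rebated leaf. It slides away from its leaf's hinge, so towards chest +y when shut. Friction about 1.5 N.
- bolt_knob (a point): Grip point of the bolt's knob: a 12 mm thick steel pin with a 16 mm ball top, square on the leaf's outer face. With the leaf shut the grip point is 118 mm above the chest's underside (32 mm above the leaf), the ball's top 134 mm; drawn, it stands at chest (0, -60) mm.
- syringe0: White solder-paste syringe (may be absent), 112 mm, 60 g. Barrel 20 mm thick, x -42 to +36 mm; oval flange x 36 to 40, 36 mm wide (y), 20 high (z); plunger end 14 thick to x +54; nozzle cap 11 thick to x -58. Origin: under mid-barrel, 10 mm below the axis; x from nozzle to plunger. Lies on the mat, flange flat; upside down is as good. Starts with x within 40 degrees of world x.
- syringe1: White solder-paste syringe (may be absent), 112 mm, 60 g. Barrel 20 mm thick, x -42 to +36 mm; oval flange x 36 to 40, 36 mm wide (y), 20 high (z); plunger end 14 thick to x +54; nozzle cap 11 thick to x -58. Origin: under mid-barrel, 10 mm below the axis; x from nozzle to plunger. Lies on the mat, flange flat; upside down is as good. Starts with x within 40 degrees of world x.
- syringe2: White solder-paste syringe (may be absent), 112 mm, 60 g. Barrel 20 mm thick, x -42 to +36 mm; oval flange x 36 to 40, 36 mm wide (y), 20 high (z); plunger end 14 thick to x +54; nozzle cap 11 thick to x -58. Origin: under mid-barrel, 10 mm below the axis; x from nozzle to plunger. Lies on the mat, flange flat; upside down is as good. Starts with x within 40 degrees of world x.
- syringe3: White solder-paste syringe (may be absent), 112 mm, 60 g. Barrel 20 mm thick, x -42 to +36 mm; oval flange x 36 to 40, 36 mm wide (y), 20 high (z); plunger end 14 thick to x +54; nozzle cap 11 thick to x -58. Origin: under mid-barrel, 10 mm below the axis; x from nozzle to plunger. Lies on the mat, flange flat; upside down is as good. Starts with x within 40 degrees of world x.
- syringe4: White solder-paste syringe (may be absent), 112 mm, 60 g. Barrel 20 mm thick, x -42 to +36 mm; oval flange x 36 to 40, 36 mm wide (y), 20 high (z); plunger end 14 thick to x +54; nozzle cap 11 thick to x -58. Origin: under mid-barrel, 10 mm below the axis; x from nozzle to plunger. Lies on the mat, flange flat; upside down is as good. Starts with x within 40 degrees of world x.
- flange0 (a point): Centre of syringe0's flange, on the barrel's axis.
- flange1 (a point): Centre of syringe1's flange, on the barrel's axis.
- flange2 (a point): Centre of syringe2's flange, on the barrel's axis.
- flange3 (a point): Centre of syringe3's flange, on the barrel's axis.
- flange4 (a point): Centre of syringe4's flange, on the barrel's axis.
- mat: Black rubber bench mat, 260 x 260 x 4 mm, fixed, to the robot's left of the chest; origin: centre of its underside. The syringes start on it.
- jar: Loose glass jar with steel lid, 56 mm across, 75 mm tall, standing on the bench near the chest; origin: centre of its underside. Not to be knocked over.
Not all that is in view belongs to the job. Leave any purple look-alike of the syringe0 alone.

How it is judged:
On the way, in this order (a step that is already met when the one before it is completed fails the run):
1. every syringe lies in a slot of both sheets, flange behind the back sheet, while both leaves are still open (x of flange0 in the frame of chest between 0.0345 and 0.064 m and z of flange0 in the frame of chest between 0.034 and 0.046 m and angle between the x axis of each of syringe0, syringe1, syringe2, syringe3, syringe4 and the x axis of chest, either way round below 0.16 rad and angle between the y axis of each of syringe0, syringe1, syringe2, syringe3, syringe4 and the y axis of chest, either way round below 0.8 rad and linear speed of each of syringe0, syringe1, syringe2, syringe3, syringe4 below 0.05 m/s and x of flange1 in the frame of chest between 0.0345 and 0.064 m and z of flange1 in the frame of chest between 0.034 and 0.046 m and x of flange2 in the frame of chest between 0.0345 and 0.064 m and z of flange2 in the frame of chest between 0.034 and 0.046 m and x of flange3 in the frame of chest between 0.0345 and 0.064 m and z of flange3 in the frame of chest between 0.034 and 0.046 m and x of flange4 in the frame of chest between 0.0345 and 0.064 m and z of flange4 in the frame of chest between 0.034 and 0.046 m and value of joint each of rebated_leaf, lap_leaf above 0.5 rad), for 0.2 s.
2. the rebated leaf is fully shut while the overlapping leaf is still open (value of joint rebated_leaf below 0.03 rad and value of joint lap_leaf above 0.3 rad), for 0.2 s.
3. the overlapping leaf is fully shut over it, the bolt still drawn (value of joint each of rebated_leaf, lap_leaf below 0.03 rad and value of joint bolt below 0.015 m), for 0.2 s.
4. the bolt is home in its keeper (value of joint each of rebated_leaf, lap_leaf below 0.03 rad and value of joint bolt above 0.026 m), for 0.2 s.
At the end, for the whole second after the job is handed in: Every syringe present lies still in a slot of both sheets (axis height within 6 mm, in line within 0.16 rad, flange across the slot within 0.8 rad), nozzle to the front, flange 0.5 to 30 mm behind the back sheet; both leaves within 0.03 rad of shut; bolt at least 26 of its 30 mm home (all of step 4 and x of flange0 in the frame of chest between 0.0345 and 0.064 m and z of flange0 in the frame of chest between 0.034 and 0.046 m and angle between the x axis of each of syringe0, syringe1, syringe2, syringe3, syringe4 and the x axis of chest, either way round below 0.16 rad and angle between the y axis of each of syringe0, syringe1, syringe2, syringe3, syringe4 and the y axis of chest, either way round below 0.8 rad and linear speed of each of syringe0, syringe1, syringe2, syringe3, syringe4 below 0.05 m/s and x of flange1 in the frame of chest between 0.0345 and 0.064 m and z of flange1 in the frame of chest between 0.034 and 0.046 m and x of flange2 in the frame of chest between 0.0345 and 0.064 m and z of flange2 in the frame of chest between 0.034 and 0.046 m and x of flange3 in the frame of chest between 0.0345 and 0.064 m and z of flange3 in the frame of chest between 0.034 and 0.046 m and x of flange4 in the frame of chest between 0.0345 and 0.064 m and z of flange4 in the frame of chest between 0.034 and 0.046 m); the robot touches nothing.
It fails at once if the glass jar is knocked over (angle between jar's own z axis and vertical above 0.5 rad).
Of syringe0, syringe1, syringe2, syringe3, syringe4 only 3 to 5 are there at a start; the rules pass over those that are not, and their reading is None.
At some moment in a run one of syringe0, syringe1, syringe2, syringe3, syringe4 may be knocked a few centimetres aside while the robot is not near it.
Once in a run the grip may slacken for a moment while it holds something.
It also fails if it takes over 210 s, if anything falls off the work surface, if the arm or the gripper's body presses on something with over 40 N, if the wrist force passes 120 N, or if a joint passes its speed limit or range.

## Robot

A 6-joint arm with a two-finger parallel gripper is mounted at the origin on the work surface. World frame = base frame: x ahead of the robot, y to its left, z up, the work surface at z = 0. Lengths are in m, angles in rad, forces in N, time in s.
With the tool pointing down it reaches from about 0.325 to 0.9 m from the base axis. Payload 6.1 kg.
Tool frame: the origin (TCP) lies on the centre line of the jaws, within the pads' length; the fingertips stand 11 mm ahead of it and the grasp point (between the pads) lies 8 mm behind it; z points along the fingers, y is the line along which they close (so a half turn about z gives the same grasp; the last joint's range is limited). The gripper opens to 85 mm and grips with 20 to 120 N. Pads are 22 mm wide; open, the fingers measure 114 mm over their backs; the gripper's body (76 mm by 85 mm) begins 54 mm behind the grasp point. The pads swing forward as they close: fully open they stand 13 mm farther back than shut.
Start: joints at [-0.126, 0.22, 1.526, -0, 1.395, -0.126], TCP at [0.625, -0, 0.242] pointing down, gripper open.
Joint ranges: [-2.98, 2.98], [-0.91, 2.08], [0.09, 2.57], [-1.24, 4.39], [0.2, 2.65], [-2.68, 2.68]. Speed limits (rad/s): [2.57, 2.57, 3.01, 3.14, 3.14, 3.14].

## Interface

Orientations are given as a unit quaternion [x, y, z, w].
In Python, from rig import arm gives the robot as it stands.
- The arm moves only by the shell command python3 -m creep 'ROWS' [FORCE]. ROWS is JSON, a list of rows, each a list of 3 entries, a list of its own where there are three numbers: the shift along the tool's x, y, z in mm, then the turn, a rotation vector about the tool's x, y, z in rad, then the finger opening in mm, from 0 to 85.4. In form: [[[x, y, z], [ax, ay, az], grip], ...]. A call has 1 to 20 rows; each row shifts and turns the commanded pose from where the row before left it, along the tool's axes as they then stand; what a row does not reach is not made up. A row lasts 1/8 s, in which the tool goes at most 62.5 mm and 10.7 degrees, less where a joint would pass 70% of its speed; a pose out of reach is approached as far as the arm can. A call with a gripper value outside its range is refused whole. The fingers move at their own pace and stop on an object; FORCE is the grip in N (left out, the last holds). Time passes only in rows, so rows that do not move let the fingers close. It gives the time, the measured TCP pose, the force, the opening and the grip force at its end, in the units of the state.
- arm.observe(): the state, without advancing time (a new reading comes with each control period).
- arm.grab_frame(name): name is "scene" or "side" or "wrist"; returns a dict with "color" (480x640x3 uint8, red, green, blue), "K" (3x3 intrinsics, pixels), "k1" (the pictures are not rectified: a ray, as slopes to the right and down, at radius r is drawn at 1 + k1 r^2 times it, then the intrinsics apply), "camera_from_world" (4x4, takes a point from world to camera coordinates). Camera axes: x right, y down, z forward; pixel columns grow to the right and rows downward; lengths in m; the calibration is good to about 2 mm. A picture is of the moment at which its call begins. There is no depth.
- arm.sign_off(): hands the job in; it is judged then, once.
The state is a dict: "time_s": time; "qpos": joint angles; "dq": joint speeds; "joint_torque": joint torques, N m; "position": TCP position; "tool_rot": TCP orientation; "ft_force": force on the tool from outside, world axes, zero at the start; "wrist_torque": the same for the moment, N m; "finger_gap": finger opening in m; "grip_force": force on a finger pad.
Only numpy, scipy, OpenCV 4.12 (cv2) and the standard library are available. Lean on these libraries where they do the work, as an engineer would, in place of code of your own. Each camera call takes 0.05 s, during which the arm holds its last target. There are 200 camera calls.

## Working session

There is one attempt and no reset: what is moved stays moved. The work goes in short steps, Python scripts to look and compute and a shell command to move; the robot and the scene stay as the last step left them, time stands still between calls to the robot, and variables do not carry over. Pictures are saved under pics/ and viewed, at most 14 in all, crops included, and the job is handed in when it is done.

```bash
ls; mkdir -p pics; python3 - <<'E'
from rig import arm
import cv2,numpy as np
s=arm.observe();print({k:np.round(v,3).tolist() for k,v in s.items()})
for n in("scene","side","wrist"):
    f=arm.grab_frame(n);cv2.imwrite(f"pics/{n}0.png",f["color"][:,:,::-1]);print(n,f["K"],f["k1"],np.round(f["camera_from_world"],3).tolist())
E
```

```text
pics
{'time_s': 0.0, 'qpos': [-0.126, 0.221, 1.528, 0.0, 1.395, -0.126], 'dq': [-0.002, -0.001, -0.0, -0.001, 0.001, -0.001], 'joint_torque': [-0.001, -49.691, -38.939, -0.0, 0.011, 0.0], 'position': [0.624, 0.0, 0.241], 'tool_rot': [0.707, 0.707, -0.001, -0.001], 'ft_force': [-0.725, -0.217, -0.227], 'wrist_torque': [-0.002, -0.029, 0.004], 'grip_force': 0.0, 'finger_gap': 0.085}
scene [[606.59379979   0.         318.49261387]
 [  0.         606.59379979 243.58077915]
 [  0.           0.           1.        ]] -0.13002489189338823 [[0.811, 0.585, -0.01, -0.429], [0.366, -0.52, -0.772, 0.003], [-0.457, 0.622, -0.636, 1.599], [0.0, 0.0, 0.0, 1.0]]
side [[585.91803174   0.         321.93838868]
 [  0.         585.91803174 243.62035154]
 [  0.           0.           1.        ]] 0.048871063524782 [[-0.962, -0.271, -0.006, 0.453], [-0.151, 0.553, -0.819, 0.072], [0.226, -0.787, -0.574, 1.326], [0.0, 0.0, 0.0, 1.0]]
wrist [[414.48693961   0.         316.6891806 ]
 [  0.         414.48693961 235.89955384]
 [  0.           0.           1.        ]] 0.03174351142353501 [[1.0, -0.0, -0.001, -0.625], [-0.0, -0.951, 0.311, -0.041], [-0.001, -0.311, -0.951, 0.379], [0.0, 0.0, 0.0, 1.0]]
```

View pics/scene0.png

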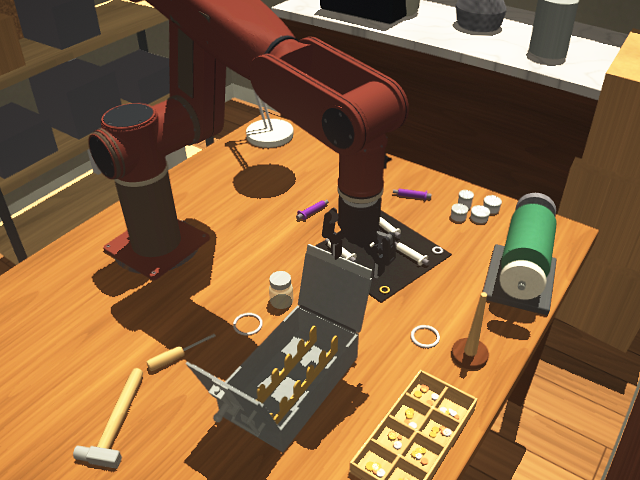

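View pics/side0.png

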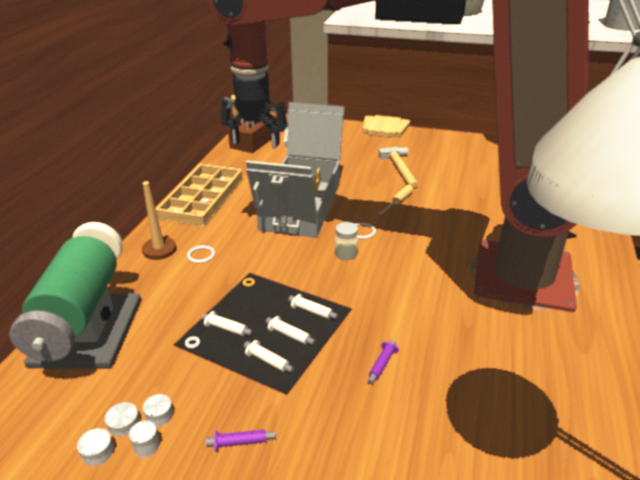

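```bash
cat > h.py <<'E'
import cv2,numpy as np
from rig import arm
from scipy.spatial.transform import Rotation as R
def ray(f,px):
    K=f["K"];T=f["camera_from_world"];k=f["k1"]
    d=np.array([(px[0]-K[0,2])/K[0,0],(px[1]-K[1,2])/K[1,1]]);s=d.copy()
    for _ in range(20): s=d/(1+k*(s@s))
    v=T[:3,:3].T@np.array([*s,1]);return -T[:3,:3].T@T[:3,3],v/np.linalg.norm(v)
def plane(f,px,z):
    o,v=ray(f,px);return o+v*(z-o[2])/v[2]
def proj(f,P):
    T=f["camera_from_world"];c=T[:3,:3]@np.asarray(P,float)+T[:3,3];s=c[:2]/c[2];s=s*(1+f["k1"]*(s@s))
    return np.array([f["K"][0,0]*s[0]+f["K"][0,2],f["K"][1,1]*s[1]+f["K"][1,2]])
def tri(*fp):
    A=np.zeros((3,3));b=np.zeros(3)
    for f,p in fp:
        o,v=ray(f,p);M=np.eye(3)-np.outer(v,v);A+=M;b+=M@o
    return np.linalg.solve(A,b)
def whites(f,lo=(0,0,150),hi=(180,70,255)):
    return cv2.inRange(cv2.cvtColor(f["color"],cv2.COLOR_RGB2HSV),lo,hi)
def pose():
    s=arm.observe();return np.array(s["position"]),R.from_quat(s["tool_rot"])
E
python3 - <<'E'
import cv2,numpy as np
a=cv2.imread('pics/side0.png');b=cv2.imread('pics/scene0.png')
c1=cv2.resize(a[265:385,170:360],None,fx=4,fy=4,interpolation=cv2.INTER_CUBIC)[:480]
c2=cv2.resize(b[235:455,180:380],None,fx=4,fy=4,interpolation=cv2.INTER_CUBIC)[:600]
cv2.imwrite('pics/c1.png',c1)
c3=cv2.resize(b[240:450,180:380],None,fx=2.85,fy=2.85,interpolation=cv2.INTER_CUBIC)
cv2.imwrite('pics/c3.png',c3)
E
```

```text
(no output)
```

View pics/c1.png

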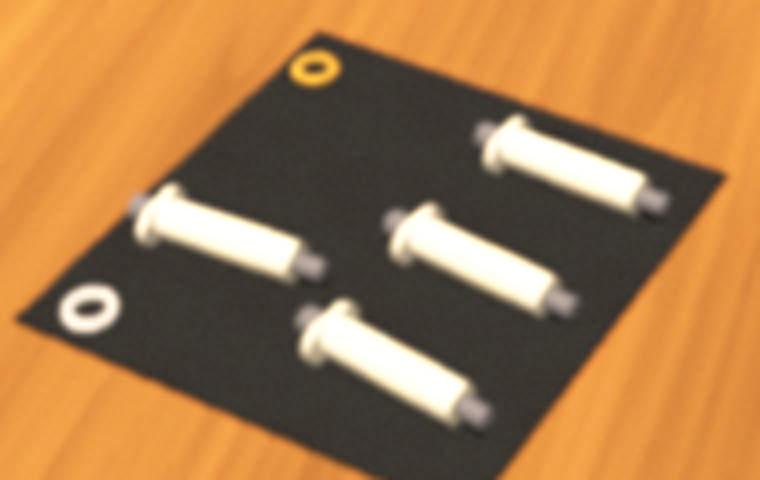

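View pics/c3.png

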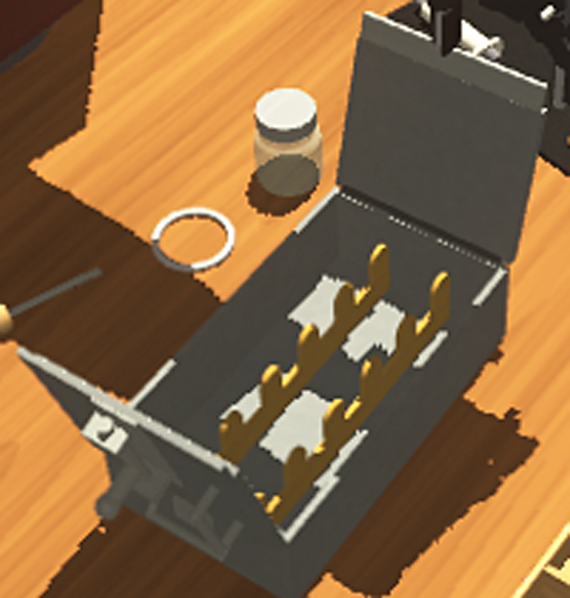

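```bash
python3 - <<'E'
from h import *
f=arm.grab_frame("side");s=arm.grab_frame("scene")
m=whites(f);n,l,st,c=cv2.connectedComponentsWithStats(m)
for i in range(1,n):
    x,y,w,h,a=st[i]
    if a>150 and 170<x<350 and 275<y<385:
        p=np.argwhere(l==i)[:,::-1].astype(float);w3=np.array([plane(f,q,.014)[:2] for q in p])
        u,sv,vt=np.linalg.svd(w3-w3.mean(0));d=vt[0]*np.sign(vt[0][0]);t=(w3-w3.mean(0))@d
        print(a,c[i].round(1),w3.mean(0).round(3),"ang",np.degrees(np.arctan2(d[1],d[0])).round(1),t.min().round(3),t.max().round(3))
for n,p in dict(fl=(299.3,306.7),bl=(357.2,333),fr=(226.7,380.4),br=(281,429.5)).items(): print(n,plane(s,p,.076).round(3))
print("jar",plane(s,(280,277),.075).round(3))
for n,p in dict(a=(287,105),b=(343,108),c=(250,165),d=(312,170)).items(): print(n,plane(f,p,.2).round(3))
E
```

```text
450 [310.9 305.8] [0.426 0.242] ang -15.7 -0.058 0.053
484 [224.2 322.9] [0.58  0.338] ang -11.4 -0.059 0.052
502 [287.7 329.3] [0.451 0.322] ang -19.2 -0.059 0.053
560 [265.8 354.9] [0.468 0.399] ang -20.7 -0.06 0.053
fl [ 0.495 -0.021  0.076]
bl [ 0.639 -0.013  0.076]
fr [ 0.501 -0.262  0.076]
br [ 0.655 -0.287  0.076]
jar [0.4   0.03  0.075]
a [ 0.669 -0.349  0.2  ]
b [ 0.513 -0.368  0.2  ]
c [0.636 0.015 0.2  ]
d [0.492 0.001 0.2  ]
```

```bash
python3 -m creep '[[[-36,-24,-22],[0,0,0],85],[[-36,-24,-22],[0,0,0],85],[[-36,-24,-22],[0,0,0],85],[[-37,-23,-22],[0,0,0],85],[[0,0,0],[0,0,-0.175],85],[[0,0,0],[0,0,-0.175],85],[[0,0,0],[0,0,-0.175],85],[[0,0,0],[0,0,-0.175],85],[[0,0,0],[0,0,-0.175],85],[[0,0,0],[0,0,-0.175],85],[[0,0,0],[0,0,-0.175],85],[[0,0,0],[0,0,-0.175],85],[[0,0,0],[0,0,-0.17],85],[[0,0,0],[0,0,0],85],[[0,0,0],[0,0,0],85]]'; python3 - <<'E'
from h import *
print(pose()[1].as_matrix().round(3).tolist())
f=arm.grab_frame("wrist");cv2.imwrite("pics/w1.png",f["color"][:,:,::-1]);np.save("w1.npy",f,allow_pickle=True)
E
```

```text
time_s: 2.12
position: [0.53, -0.145, 0.3302]
tool_rot: [0.002, 1.0, 0.0, -0.0]
ft_force: [-0.1, -0.3, 1.1]
finger_gap: 0.0849
grip_force: 0.0
[[-1.0, 0.004, -0.0], [0.004, 1.0, 0.0], [0.0, 0.0, -1.0]]
```

View pics/w1.png

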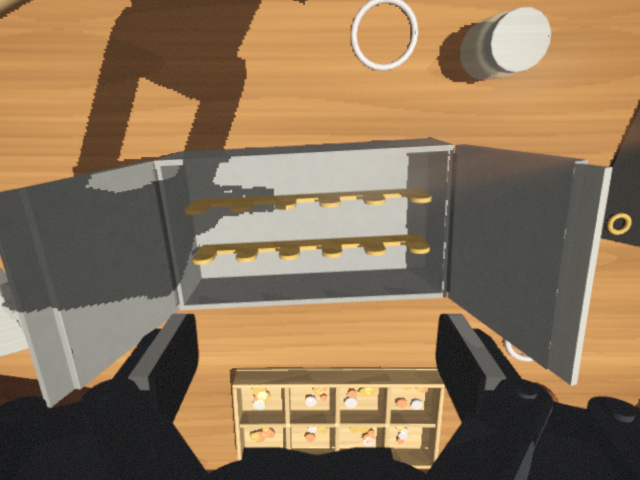

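```bash
python3 - <<'E'
from h import *
f=np.load("w1.npy",allow_pickle=True).item()
hsv=cv2.cvtColor(f["color"],cv2.COLOR_RGB2HSV)
g=cv2.inRange(hsv,(12,110,60),(32,255,255));g[:180]=0;g[275:]=0;g[:,:180]=0;g[:,436:]=0
for r in (208,203,198,250,254,257,260):
    xs=np.where(g[r])[0]; seg=np.split(xs,np.where(np.diff(xs)>1)[0]+1); print(r,[(s[0],s[-1]) for s in seg if len(s)>2])
col=[(c,np.where(g[225:275,c])[0]) for c in range(190,436,6)]
print([(c,v.min()+225,v.max()+225) for c,v in col if len(v)])
col=[(c,np.where(g[180:222,c])[0]) for c in range(184,436,6)]
print([(c,v.min()+180,v.max()+180) for c,v in col if len(v)])
for n,p in dict(fl=(156,163),fr=(453,147),bl=(181,305),br=(445,296)).items(): print(n,plane(f,p,.075).round(4))
im=cv2.resize(f["color"][130:315,140:460,::-1],None,fx=2.5,fy=2.5,interpolation=cv2.INTER_CUBIC);cv2.imwrite("pics/w1c.png",im)
E
```

```text
208 [(np.int64(185), np.int64(208)), (np.int64(230), np.int64(250)), (np.int64(279), np.int64(289))]
203 [(np.int64(192), np.int64(295)), (np.int64(321), np.int64(339)), (np.int64(367), np.int64(382))]
198 [(np.int64(226), np.int64(319)), (np.int64(339), np.int64(356)), (np.int64(410), np.int64(431))]
250 [(np.int64(199), np.int64(276)), (np.int64(278), np.int64(299)), (np.int64(323), np.int64(340)), (np.int64(366), np.int64(384)), (np.int64(409), np.int64(429))]
254 [(np.int64(196), np.int64(216)), (np.int64(237), np.int64(256)), (np.int64(280), np.int64(298)), (np.int64(323), np.int64(340)), (np.int64(370), np.int64(380))]
257 [(np.int64(194), np.int64(214)), (np.int64(236), np.int64(255)), (np.int64(280), np.int64(296))]
260 [(np.int64(193), np.int64(211)), (np.int64(238), np.int64(250))]
[(196, np.int64(254), np.int64(263)), (202, np.int64(247), np.int64(263)), (208, np.int64(245), np.int64(261)), (214, np.int64(245), np.int64(257)), (220, np.int64(245), np.int64(253)), (226, np.int64(244), np.int64(252)), (232, np.int64(244), np.int64(252)), (238, np.int64(244), np.int64(260)), 
[... 2006 characters left out ...]
p.int64(194), np.int64(206)), (334, np.int64(202), np.int64(205)), (340, np.int64(196), np.int64(199)), (346, np.int64(196), np.int64(198)), (352, np.int64(195), np.int64(198)), (358, np.int64(195), np.int64(196)), (370, np.int64(200), np.int64(203)), (376, np.int64(200), np.int64(203)), (382, np.int64(199), np.int64(203)), (388, np.int64(194), np.int64(196)), (394, np.int64(193), np.int64(196)), (400, np.int64(194), np.int64(196)), (412, np.int64(195), np.int64(201)), (418, np.int64(193), np.int64(202)), (424, np.int64(193), np.int64(202)), (430, np.int64(196), np.int64(201))]
fl [ 0.5062 -0.2942  0.075 ]
fr [ 0.4928 -0.0215  0.075 ]
bl [ 0.6521 -0.2867  0.075 ]
br [ 0.643  -0.0149  0.075 ]
```

View pics/w1c.png

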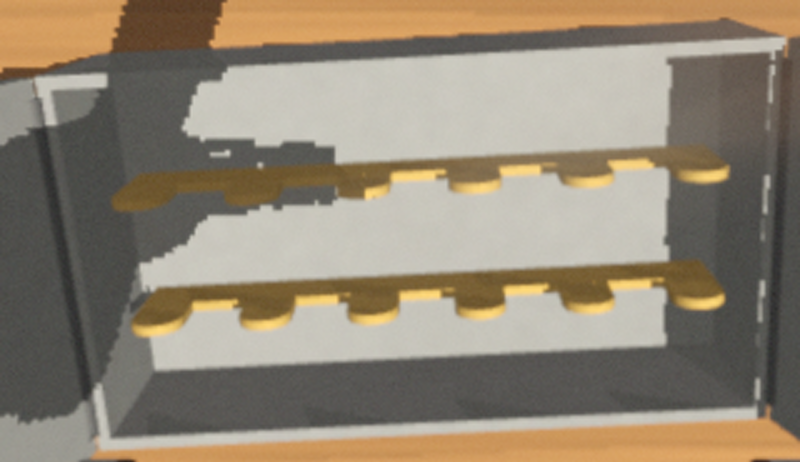

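```bash
cat > chest.py <<'E'
from h import *
def fit(src,dst):
    a=src.mean(0);b=dst.mean(0);H=(src-a).T@(dst-b);th=np.arctan2(H[0,1]-H[1,0],H[0,0]+H[1,1])
    Rm=np.array([[np.cos(th),-np.sin(th)],[np.sin(th),np.cos(th)]]);return b-Rm@a,th,dst-(src@Rm.T+b-Rm@a)
E
python3 - <<'E'
from chest import *
f=np.load("w1.npy",allow_pickle=True).item()
B=[(203,263.5),(245,261.5),(288,259.5),(331.5,257),(375.5,255),(419,253.5)]
F=[(195,213.5),(239,211.5),(284,208.5),(330,206.3),(375.5,203.7),(421,202.3)]
y=np.array([-115,-69,-23,23,69,115])/1e3
dst=np.array([plane(f,p,.058)[:2] for p in B+F]);src=np.array([(.034,v) for v in y]+[(-.020,v) for v in y])
for k in (slice(0,12),slice(1,5),slice(7,11)):
    t,th,e=fit(src[k],dst[k]);print(t.round(4),th.round(4));print((e*1e3).round(1).tolist())
src=np.array([(-77,-138),(-77,138),(77,-138),(77,138)])/1e3
dst=np.array([plane(f,p,.075)[:2] for p in [(156,163),(453,147),(181,305),(445,296)]])
t,th,e=fit(src,dst);print(t,th,(e*1e3).round(1).tolist())
E
```

```text
[ 0.5736 -0.1547] 0.0474
[[0.0, 2.9], [0.2, 0.8], [0.3, -0.2], [-0.1, -0.8], [0.0, -1.0], [0.7, -2.1], [-0.0, 2.3], [0.2, 0.5], [-0.5, -0.2], [-0.4, -0.1], [-0.7, -0.7], [0.3, -1.5]]
[ 0.5737 -0.1551] 0.0499
[[-0.1, 1.1], [0.2, 0.1], [-0.1, -0.5], [0.1, -0.7]]
[ 0.5732 -0.1547] 0.0536
[[0.2, 0.6], [-0.3, -0.1], [0.1, 0.0], [0.1, -0.5]]
[ 0.57356033 -0.15432912] 0.04270347343427873 [[3.7, 1.3], [2.1, -1.8], [-4.2, 2.2], [-1.6, -1.8]]
```

```bash
python3 -m creep '[[[9,58,0],[0,0,0],85],[[9,58,0],[0,0,0],85],[[9,58,0],[0,0,0],85],[[9,58,0],[0,0,0],85],[[9,58,0],[0,0,0],85],[[9,58,0],[0,0,0],85],[[9,58,0],[0,0,0],85],[[7,58,0],[0,0,0],85],[[0,0,0],[0,0,0],85],[[0,0,0],[0,0,0],85]]'; cat > syr.py <<'E'
from h import *
def syringes(f,z=.014,show=True):
    hsv=cv2.cvtColor(f["color"],cv2.COLOR_RGB2HSV)
    m=cv2.inRange(hsv,(0,0,125),(180,75,255));m=cv2.morphologyEx(m,cv2.MORPH_OPEN,np.ones((3,3)))
    n,l,st,c=cv2.connectedComponentsWithStats(m);out=[]
    for i in range(1,n):
        if not 600<st[i][4]<6000: continue
        p=np.argwhere(l==i)[:,::-1];w=np.array([plane(f,q,z)[:2] for q in p])
        mu=w.mean(0);u,sv,vt=np.linalg.svd(w-mu,full_matrices=False);d=vt[0]*np.sign(vt[0][0]);nn=np.array([-d[1],d[0]])
        t=(w-mu)@d;s=(w-mu)@nn
        wid=[(round(1e3*k),round(1e3*np.ptp(s[abs(t-k)<.002]))) for k in np.arange(-.06,.061,.006) if (abs(t-k)<.002).sum()>3]
        bar=abs(t+.005)<.02; off=(s[bar].max()+s[bar].min())/2; a=np.polyfit(t[bar],s[bar],1)
        out.append((mu+nn*off,d,t.min(),t.max(),st[i][4]))
        if show: print(st[i].tolist(),"c",(mu+nn*off).round(4),"ang",np.arctan2(d[1],d[0]).round(3),"t",t.min().round(3),t.max().round(3),wid)
    return out
E
python3 - <<'E'
from syr import *
f=arm.grab_frame("wrist");cv2.imwrite("pics/w2.png",f["color"][:,:,::-1]);np.save("w2.npy",f,allow_pickle=True);syringes(f)
E
```

```text
time_s: 3.42
position: [0.4602, 0.3189, 0.33]
tool_rot: [0.001, 1.0, -0.0, -0.0]
ft_force: [0.5, 0.1, -0.4]
finger_gap: 0.0848
grip_force: 0.0
[224, 86, 42, 102, 2005] c [0.4232 0.2458] ang -0.26 t -0.057 0.051 [(-54, 10), (-48, 10), (-42, 19), (-36, 20), (-30, 20), (-24, 21), (-18, 21), (-12, 21), (-6, 21), (0, 21), (6, 21), (12, 21), (18, 20), (24, 21), (30, 21), (36, 35), (42, 37), (48, 12)]
[0, 94, 66, 60, 2603] c [0.4082 0.0237] ang 0.921 t -0.037 0.031 [(-36, 10), (-30, 21), (-24, 28), (-18, 33), (-12, 40), (-6, 43), (0, 68), (6, 64), (12, 57), (18, 46), (24, 36), (30, 18)]
[297, 111, 49, 104, 1979] c [0.4488 0.3248] ang -0.318 t -0.059 0.055 [(-60, 8), (-54, 10), (-48, 10), (-42, 20), (-36, 21), (-30, 21), (-24, 21), (-18, 21), (-12, 21), (-6, 21), (0, 21), (6, 21), (12, 21), (18, 21), (24, 21), (30, 21), (36, 36), (42, 35), (48, 13), (54, 11)]
[348, 129, 85, 101, 3342] c [0.4705 0.411 ] ang -0.604 t -0.057 0.056 [(-54, 11), (-48, 12), (-42, 18), (-36, 40), (-30, 42), (-24, 46), (-18, 46), (-12, 58), (-6, 51), (0, 43), (6, 37), (12, 37), (18, 41), (24, 46), (30, 58), (36, 61),
[... 842 characters left out ...]
 [(-24, 8), (-18, 16), (-12, 24), (-6, 32), (0, 31), (6, 29), (12, 24), (18, 16), (24, 10)]
[531, 316, 47, 41, 1440] c [0.6565 0.6056] ang -1.544 t -0.028 0.027 [(-24, 29), (-18, 40), (-12, 48), (-6, 55), (0, 54), (6, 53), (12, 50), (18, 42), (24, 29)]
[584, 327, 45, 39, 1333] c [0.6706 0.67  ] ang 0.294 t -0.026 0.027 [(-24, 25), (-18, 37), (-12, 46), (-6, 51), (0, 51), (6, 51), (12, 48), (18, 41), (24, 29)]
[308, 399, 148, 41, 2443] c [0.7781 0.4109] ang -1.388 t -0.087 0.107 [(-60, 39), (-54, 28), (-48, 25), (-42, 23), (-36, 21), (-30, 21), (-24, 23), (-18, 22), (-12, 21), (-6, 23), (0, 24), (6, 23), (12, 23), (18, 22), (24, 22), (30, 23), (36, 23), (42, 22), (48, 22), (54, 23), (60, 23)]
```

View pics/w2.png

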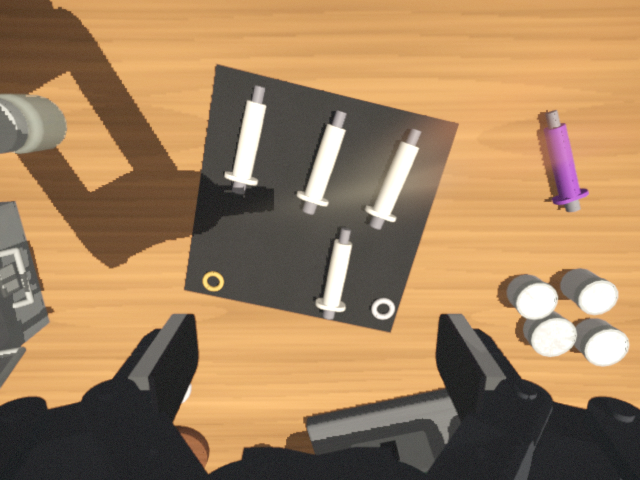

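```bash
cat > go.py <<'E'
from h import *
C=np.array([.5736,-.1547]);CY=.049
def ch(x,y):
    c,s=np.cos(CY),np.sin(CY);return C+np.array([c*x-s*y,s*x+c*y])
def go(x,y,z,yaw):
    p,r=pose();m=r.as_matrix();cur=np.arctan2(-m[1,0],-m[0,0])
    print("at",p.round(4),"yaw",cur.round(3),"tilt",m[2,2].round(4),"shift",(m.T@(np.array([x,y,z])-p)*1e3).round(1),"az",(-(yaw-cur)).round(3))
def world(p,o):   # new: shift if rotated first is not used
    pass
E
python3 - <<'E'
from syr import *; from go import *
f=np.load("w2.npy",allow_pickle=True).item()
g=cv2.cvtColor(f["color"],cv2.COLOR_RGB2GRAY)
for i,(x0,y0,x1,y1) in enumerate([(220,100,272,190),(295,125,350,212),(365,140,420,225),(310,240,360,315)]):
    m=np.zeros_like(g);m[y0:y1,x0:x1]=(g[y0:y1,x0:x1]>185)*255
    n,l,st,c=cv2.connectedComponentsWithStats(m);k=1+st[1:,4].argmax()
    w=np.array([plane(f,q,.014)[:2] for q in np.argwhere(l==k)[:,::-1]]);mu=w.mean(0);d=np.linalg.svd(w-mu,full_matrices=False)[2][0];d*=np.sign(d[0])
    t=(w-mu)@d;o=mu+d*(t.max()-.040);n=np.array([-d[1],d[0]]);s=(w-o)@n;b=((w-o)@d<.03);s=s[b]
    o=o+n*(s.max()+s.min())/2;a=np.arctan2(d[1],d[0]);g4=o-.004*d
    print(i,st[k][4],"len",np.ptp(t).round(3),"orig",o.round(4),"ang",a.round(3),"wid",np.ptp(s).round(4));go(*g4,.10,a)
E
```

```text
0 1654 len 0.093 orig [0.4319 0.2428] ang -0.262 wid 0.0341
at [0.4605 0.3183 0.3302] yaw -0.002 tilt -1.0 shift [ 32.3 -74.4 230.3] az 0.26
1 1560 len 0.098 orig [0.4607 0.3209] ang -0.319 wid 0.0342
at [0.4605 0.3183 0.3302] yaw -0.002 tilt -1.0 shift [  3.6   3.9 230.2] az 0.317
2 1516 len 0.099 orig [0.4764 0.3985] ang -0.35 wid 0.0342
at [0.4605 0.3183 0.3302] yaw -0.002 tilt -1.0 shift [-11.9  81.6 230.2] az 0.348
3 1193 len 0.096 orig [0.5878 0.3388] ang -0.172 wid 0.0331
at [0.4605 0.3183 0.3302] yaw -0.002 tilt -1.0 shift [-123.3   21.5  230.2] az 0.17
```

```bash
python3 -m creep '[[[16.5,8,0],[0,0,0],40],[[0,0,30],[0,0,0.16],40],[[0,0,50],[0,0,0.157],40],[[0,0,50],[0,0,0],40],[[0,0,50],[0,0,0],40],[[0,0,50],[0,0,0],40],[[0,0,40],[0,0,0],40],[[0,0,10],[0,0,0],40],[[0,0,10],[0,0,0],40],[[0,0,10],[0,0,0],40],[[0,0,8],[0,0,0],40],[[0,0,0],[0,0,0],40],[[0,0,0],[0,0,0],40]]' 30; python3 - <<'E'
from go import *
go(.444,.326,.018,-.319)
f=arm.grab_frame("wrist");cv2.imwrite("pics/w3.png",f["color"][:,:,::-1])
E
```

```text
time_s: 5.1
position: [0.4441, 0.3273, 0.0227]
tool_rot: [0.158, 0.987, 0.0, 0.0]
ft_force: [0.7, -0.0, 0.7]
finger_gap: 0.0402
grip_force: 0.0
at [0.4441 0.3273 0.0227] yaw -0.318 tilt -1.0 shift [-0.3 -1.2  4.7] az 0.001
```

View pics/w3.png

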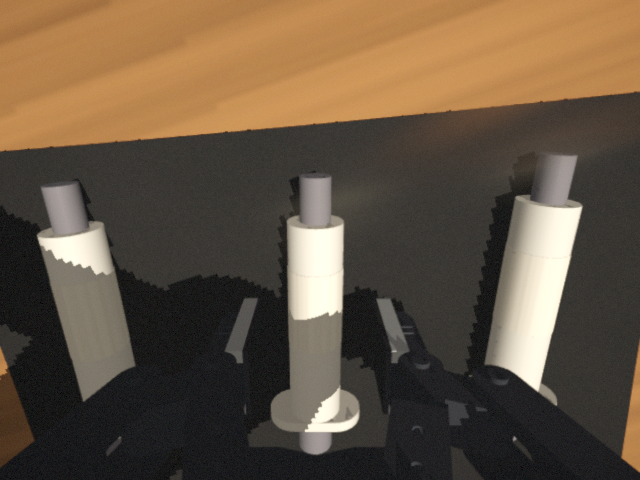

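```bash
python3 -m creep '[[[0,0,2],[0,0,0],40],[[0,0,0],[0,0,0],18],[[0,0,0],[0,0,0],10],[[0,0,0],[0,0,0],10],[[0,0,0],[0,0,0],10],[[0,0,0],[0,0,0],10]]' 40; python3 -m creep '[[[0,0,-8],[0,0,0],10],[[0,0,-30],[0,0,0],10],[[0,0,-50],[0,0,0],10],[[0,0,-50],[0,0,0],10],[[0,0,0],[0,0,0],10],[[0,0,0],[0,0,0],10]]'; python3 - <<'E'
from go import *
go(*ch(.005,-.046),.16,CY)
f=arm.grab_frame("wrist");cv2.imwrite("pics/w4.png",f["color"][:,:,::-1])
E
```

```text
time_s: 5.9
position: [0.444, 0.3272, 0.0205]
tool_rot: [0.158, 0.987, 0.0, 0.0]
ft_force: [-1.0, 0.2, 0.9]
finger_gap: 0.018
grip_force: 39.2
time_s: 6.65
position: [0.4436, 0.3269, 0.1582]
tool_rot: [0.158, 0.987, -0.0, -0.0]
ft_force: [0.5, -0.1, -0.1]
finger_gap: 0.0185
grip_force: 39.2
at [0.4436 0.3269 0.1582] yaw -0.318 tilt -1.0 shift [-295.2 -458.    -1.8] az -0.367
```

View pics/w4.png

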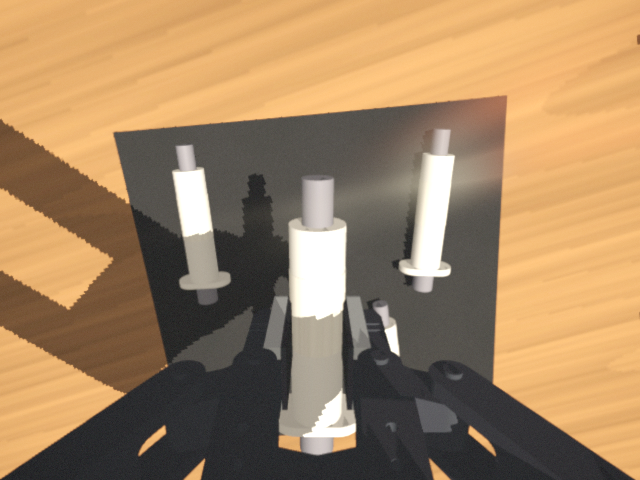

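```bash
python3 -m creep '[[[0,0,-56],[0,0,0],10],[[0,0,-56],[0,0,0],10],[[-29.5,-45.8,0],[0,0,0],10],[[-29.5,-45.8,0],[0,0,0],10],[[-29.5,-45.8,0],[0,0,0],10],[[-29.5,-45.8,0],[0,0,0],10],[[-29.5,-45.8,0],[0,0,0],10],[[-29.5,-45.8,0],[0,0,0],10],[[-29.5,-45.8,0],[0,0,0],10],[[-29.5,-45.8,0],[0,0,0],10],[[-29.5,-45.8,0],[0,0,0],10],[[-29.5,-45.8,0],[0,0,0],10],[[0,0,0],[0,0,-0.123],10],[[0,0,0],[0,0,-0.122],10],[[0,0,0],[0,0,-0.122],10],[[0,0,0],[0,0,0],10],[[0,0,0],[0,0,0],10]]'; cat > held.py <<'E'
from go import *
def held(save=None,z=-.0065):
    f=arm.grab_frame("wrist");p,r=pose();g=cv2.cvtColor(f["color"],cv2.COLOR_RGB2HSV)
    if save: cv2.imwrite(save,f["color"][:,:,::-1])
    m=r.as_matrix()
    m8=cv2.inRange(g,(0,0,80),(180,70,255));m8[:,:240]=0;m8[:,400:]=0
    for row in (185,200,240,260,280): 
        xs=np.where(m8[row])[0]
        if len(xs): 
            q=m.T@(plane(f,((xs.min()+xs.max())/2,row),p[2]+z)-p)*1e3;print(row,xs.min(),xs.max(),q.round(1))
    print("flange end?",[(m.T@(plane(f,(317,v),p[2]+z)-p)*1e3).round(1).tolist() for v in (176,220,415,432)])
    return f
E
python3 - <<'E'
from held import *
held();go(*ch(.005,-.046),.16,CY)
E
```

```text
time_s: 8.82
position: [0.5806, -0.1999, 0.269]
tool_rot: [-0.023, 1.0, 0.0, -0.001]
ft_force: [-0.6, -0.1, 0.7]
finger_gap: 0.0182
grip_force: 39.3
185 240 399 [51.9  0.2  6.6]
200 240 399 [46.7  0.2  6.6]
240 240 399 [32.4  0.2  6.5]
260 240 399 [24.9  0.2  6.5]
280 240 399 [17.2  0.2  6.5]
flange end? [[54.9, -0.6, 6.6], [39.7, -0.7, 6.6], [-41.9, -0.7, 6.4], [-50.3, -0.7, 6.4]]
at [ 0.5807 -0.2     0.2694] yaw 0.047 tilt -1.0 shift [ -0.3  -0.5 109.4] az -0.002
```

```bash
python3 -m creep '[[[0,-0.5,50],[0,0,0],10],[[0,0,50],[0,0,0],10],[[0,0,50],[0,0,0],10],[[0,0,30],[0,0,0],10],[[0,0,8],[0,0,0],10],[[0,0,8],[0,0,0],10],[[0,0,8],[0,0,0],10],[[0,0,6],[0,0,0],10],[[0,0,6],[0,0,0],10],[[0,0,4],[0,0,0],10],[[0,0,0],[0,0,0],10],[[0,0,0],[0,0,0],10]]'; python3 - <<'E'
from held import *
go(*ch(.005,-.046),.0465,CY);f=arm.grab_frame("wrist");cv2.imwrite("pics/w5.png",f["color"][:,:,::-1])
E
```

```text
time_s: 10.38
position: [0.5812, -0.2008, 0.0505]
tool_rot: [-0.025, 1.0, -0.0, 0.0]
ft_force: [-1.0, 0.2, -0.7]
finger_gap: 0.018
grip_force: 39.3
at [ 0.5812 -0.2008  0.0505] yaw 0.049 tilt -1.0 shift [0.3 0.4 4. ] az 0.0
```

View pics/w5.png

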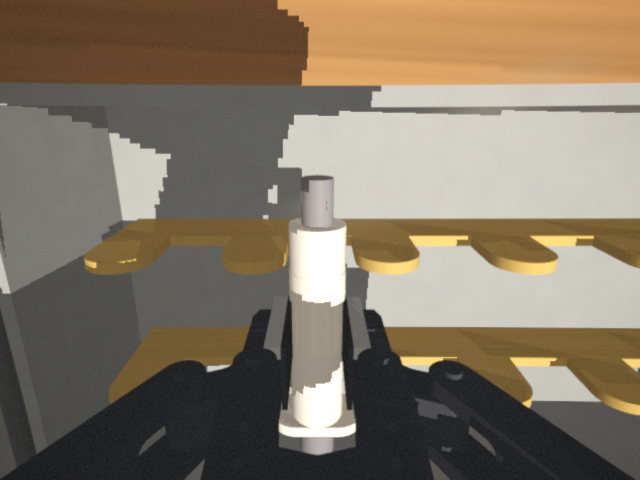

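```bash
sed -i 's/-.1547/-.1537/' go.py; python3 -m creep '[[[0,1,3.5],[0,0,0],10],[[0,0,0],[0,0,0],10],[[0,0,0],[0,0,0],34],[[0,0,0],[0,0,0],34],[[0,0,-10],[0,0,0],34],[[0,0,-30],[0,0,0],34],[[0,0,-60],[0,0,0],34],[[0,0,-60],[0,0,0],34],[[0,0,-60],[0,0,0],34],[[0,0,-30],[0,0,0],34],[[0,0,0],[0,0,0],34],[[0,0,0],[0,0,0],34]]'; python3 - <<'E'
from go import *
f=arm.grab_frame("wrist");cv2.imwrite("pics/w6.png",f["color"][:,:,::-1])
print("slot0 proj flange",proj(f,[*ch(.047,-.046),.04]),"nozzle",proj(f,[*ch(-.049,-.046),.04]))
m=whites(f);ys=[(r,*np.where(m[r,250:400])[0][[0,-1]]+250) for r in range(100,300,10) if m[r,250:400].any()];print([tuple(int(v) for v in y) for y in ys])
go(.4187,.247,.27,-.262)
E
```

```text
time_s: 11.92
position: [0.5804, -0.1994, 0.2958]
tool_rot: [-0.025, 1.0, 0.0, -0.001]
ft_force: [-0.5, 0.6, 0.5]
finger_gap: 0.034
grip_force: 0.0
slot0 proj flange [317.62602807 230.98805765] nozzle [317.67539139 129.6787476 ]
[(100, 266, 399), (110, 250, 399), (120, 250, 399), (130, 250, 399), (140, 250, 399), (150, 250, 399), (160, 307, 327), (170, 250, 399), (180, 250, 399), (190, 263, 399), (200, 263, 399), (210, 307, 327), (220, 256, 377), (230, 250, 399), (240, 250, 399), (270, 250, 399)]
at [ 0.5801 -0.1993  0.2949] yaw 0.049 tilt -1.0 shift [139.2 453.7  25.9] az 0.311
```

View pics/w6.png

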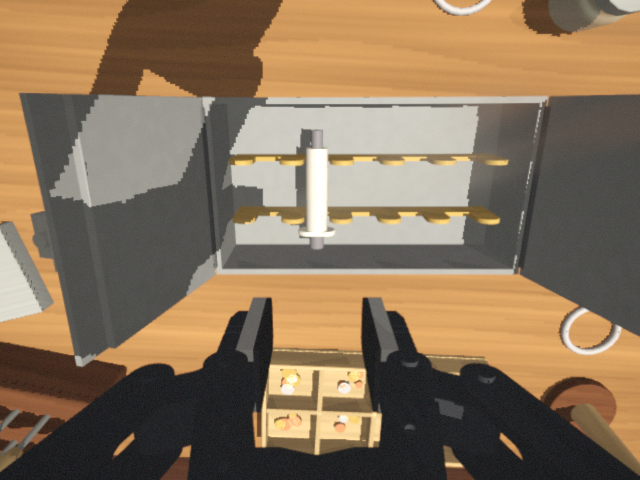

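```bash
python3 -m creep '[[[9.5,52.3,0],[0,0,0],40],[[9.5,52.3,0],[0,0,0],40],[[9.5,52.3,0],[0,0,0],40],[[9.5,52.3,0],[0,0,0],40],[[9.5,52.3,0],[0,0,0],40],[[9.5,52.3,0],[0,0,0],40],[[9.5,52.3,0],[0,0,0],40],[[9.5,52.3,0],[0,0,0],40],[[9.5,52.3,0],[0,0,0],40],[[9.5,52.3,0],[0,0,0],40],[[0,0,0],[0,0,0],40],[[0,0,0],[0,0,0],40]]'; cat > mat.py <<'E'
from go import *
def find(thr=140,lo=(.33,.17),hi=(.75,.52)):
    f=arm.grab_frame("wrist");hsv=cv2.cvtColor(f["color"],cv2.COLOR_RGB2HSV)
    m=cv2.inRange(hsv,(0,0,thr),(180,80,255));m=cv2.morphologyEx(m,cv2.MORPH_OPEN,np.ones((3,3)))
    n,l,st,c=cv2.connectedComponentsWithStats(m);out=[]
    for i in range(1,n):
        if not 500<st[i][4]<8000: continue
        q=plane(f,c[i],.014)[:2]
        if not (lo[0]<q[0]<hi[0] and lo[1]<q[1]<hi[1]): continue
        w=np.array([plane(f,p,.014)[:2] for p in np.argwhere(l==i)[:,::-1]]);mu=w.mean(0)
        d=np.linalg.svd(w-mu,full_matrices=False)[2][0];d*=np.sign(d[0])
        for _ in range(3):
            n_=np.array([-d[1],d[0]]);t=(w-mu)@d;s=(w-mu)@n_
            T=np.arange(t.min()+.003,t.max(),.003);S=[s[abs(t-k)<.002] for k in T];W=np.array([np.ptp(x) if len(x)>3 else 0 for x in S]);M=np.array([(x.max()+x.min())/2 if len(x)>3 else 0 for x in S])
            b=(W>.016)&(W<.026)
            if b.sum()<6: break
            k,k0=np.polyfit(T[b],M[b],1);d=d+k*n_;d/=np.linalg.norm(d);mu=mu+k0*n_
        fl=T[W>.029];o=mu+d*((fl.mean() if len(fl) else np.nan)-.038);a=np.arctan2(d[1],d[0])
        print("syr",c[i].round(),"area",st[i][4],"len",np.ptp(t).round(3),"barrelW",np.median(W[b]).round(4),"orig",o.round(4),"ang",a.round(3),"flW",W.max().round(3),"nfl",len(fl));go(*(o-.004*d),.0205,a)
    return f
E
python3 - <<'E'
from mat import *
find()
E
```

```text
time_s: 13.48
position: [0.4597, 0.3175, 0.2951]
tool_rot: [-0.025, 1.0, -0.001, -0.001]
ft_force: [0.3, 0.2, -0.2]
finger_gap: 0.0398
grip_force: 0.0
syr [247. 141.] area 2280 len 0.104 barrelW 0.0206 orig [0.4257 0.2451] ang -0.259 flW 0.037 nfl 4
at [0.4601 0.317  0.2955] yaw 0.049 tilt -1.0 shift [ 41.1 -68.6 275.1] az 0.308
syr [412. 187.] area 3299 len 0.115 barrelW 0.0215 orig [0.4207 0.4201] ang -0.379 flW 0.054 nfl 18
at [0.4601 0.317  0.2955] yaw 0.049 tilt -1.0 shift [ 37.5 106.9 274.9] az 0.427
syr [334. 292.] area 1811 len 0.115 barrelW 0.0209 orig [0.5774 0.3405] ang -0.166 flW 0.036 nfl 5
at [0.4601 0.317  0.2955] yaw 0.049 tilt -1.0 shift [-114.9   19.   274.7] az 0.215
```

```bash
python3 -m creep '[[[20.5,-34.3,0],[0,0,0],40],[[20.5,-34.3,0],[0,0,0],40],[[0,0,50],[0,0,0.154],40],[[0,0,50],[0,0,0.154],40],[[0,0,50],[0,0,0],40],[[0,0,50],[0,0,0],40],[[0,0,40],[0,0,0],40],[[0,0,15],[0,0,0],40],[[0,0,10],[0,0,0],40],[[0,0,10],[0,0,0],40],[[0,0,0],[0,0,0],40],[[0,0,0],[0,0,0],18],[[0,0,0],[0,0,0],10],[[0,0,0],[0,0,0],10],[[0,0,0],[0,0,0],10],[[0,0,0],[0,0,0],10]]' 40; python3 - <<'E'
from go import *
go(.4218,.246,.0205,-.259)
E
python3 -m creep '[[[0,0,-10],[0,0,0],10],[[0,0,-50],[0,0,0],10],[[0,0,-60],[0,0,0],10],[[0,0,-60],[0,0,0],10],[[0,0,-60],[0,0,0],10],[[0,0,-10],[0,0,0],10],[[0,0,0],[0,0,0],10],[[0,0,0],[0,0,0],10]]'
python3 - <<'E'
from held import *
held(); go(*ch(.005,0),.0465,CY)
E
```

```text
time_s: 15.52
position: [0.4236, 0.2479, 0.0228]
tool_rot: [0.129, 0.992, 0.0, 0.001]
ft_force: [-0.4, -0.5, 5.7]
finger_gap: 0.0179
grip_force: 39.3
at [0.4236 0.2479 0.0228] yaw -0.259 tilt -1.0 shift [ 1.2 -2.3  2.3] az 0.0
time_s: 16.52
position: [0.4216, 0.247, 0.2694]
tool_rot: [0.129, 0.992, -0.001, -0.002]
ft_force: [0.6, 0.0, -1.5]
finger_gap: 0.0182
grip_force: 39.3
185 270 399 [51.4  5.5  6.7]
200 270 399 [46.3  5.6  6.7]
240 280 398 [31.9  7.3  6.6]
260 275 399 [24.4  6.8  6.6]
280 276 396 [16.6  6.5  6.5]
flange end? [[54.5, -0.4, 6.7], [39.2, -0.4, 6.6], [-42.7, -0.4, 6.3], [-51.1, -0.4, 6.3]]
at [0.4215 0.247  0.2692] yaw -0.259 tilt -1.0 shift [-255.1 -346.3  222.7] az -0.308
```

```bash
python3 -m creep '[[[-31.9,-43.3,0],[0,0,0],10],[[-31.9,-43.3,0],[0,0,0],10],[[-31.9,-43.3,0],[0,0,0],10],[[-31.9,-43.3,0],[0,0,0],10],[[-31.9,-43.3,0],[0,0,0],10],[[-31.9,-43.3,0],[0,0,0],10],[[-31.9,-43.3,0],[0,0,0],10],[[-31.9,-43.3,0],[0,0,0],10],[[0,0,0],[0,0,-0.154],10],[[0,0,0],[0,0,-0.154],10],[[0,0,0],[0,0,0],10],[[0,0,0],[0,0,0],10]]'
python3 - <<'E'
from go import *
f=arm.grab_frame("wrist");p,r=pose();m=r.as_matrix();go(*ch(.005,0),.0465,CY)
g=f["color"].astype(int)
for row in (190,235,260): print(row,[ (c,*g[row,c]) for c in range(280,356,3)] if row==235 else "")
cv2.imwrite("pics/w7.png",f["color"][150:450,220:420,::-1])
E
```

```text
time_s: 18.08
position: [0.5804, -0.1524, 0.2706]
tool_rot: [-0.023, 1.0, 0.0, -0.001]
ft_force: [0.2, 0.2, -0.8]
finger_gap: 0.018
grip_force: 39.5
at [ 0.5805 -0.1524  0.271 ] yaw 0.047 tilt -1.0 shift [  1.7  -1.1 224.5] az -0.002
190 
235 [(280, np.int64(140), np.int64(134), np.int64(119)), (283, np.int64(160), np.int64(151), np.int64(137)), (286, np.int64(208), np.int64(206), np.int64(196)), (289, np.int64(183), np.int64(179), np.int64(169)), (292, np.int64(146), np.int64(137), np.int64(124)), (295, np.int64(150), np.int64(140), np.int64(127)), (298, np.int64(152), np.int64(144), np.int64(131)), (301, np.int64(175), np.int64(166), np.int64(150)), (304, np.int64(255), np.int64(251), np.int64(233)), (307, np.int64(255), np.int64(255), np.int64(241)), (310, np.int64(255), np.int64(255), np.int64(248)), (313, np.int64(255), np.int64(255), np.int64(253)), (316, np.int64(255), np.int64(255), np.int64(255)), (319, np.int64(255), np.int64(255), np.int64(255)), (322, np.int64(255), np.int64(255), np.int64(255)), (325, np.int64(255), np.int64(255), np.int64(255)), (328, np.int64(255), np.int64(255), np.int64(255)), (331, np.int64(255), np.int64(255), np.int64(255)), (334, np.int64(255), np.int64(255), np.int64(255)), (337, np.int64(255), np.int64(255), np.int64(253)), (340, np.int64(255), np.int64(255), np.int64(245)), (343, np.int64(255), np.int64(249), np.int64(230)), (346, np.int64(213), np.int64(209), np.int64(196)), (349, np.int64(207), np.int64(205), np.int64(196)), (352, np.int64(208), np.int64(205), np.int64(196)), (355, np.int64(208), np.int64(206), np.int64(195))]
260
```

View pics/w7.png

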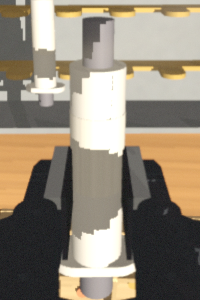

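```bash
python3 -m creep '[[[1,-1,50],[0,0,0],10],[[0,0,50],[0,0,0],10],[[0,0,50],[0,0,0],10],[[0,0,30],[0,0,0],10],[[0,0,8],[0,0,0],10],[[0,0,8],[0,0,0],10],[[0,0,8],[0,0,0],10],[[0,0,6],[0,0,0],10],[[0,0,6],[0,0,0],10],[[0,0,4],[0,0,0],10],[[0,0,3],[0,0,0],10],[[0,0,0],[0,0,0],10],[[0,0,0],[0,0,0],10]]'; python3 - <<'E'
from go import *
go(*ch(.005,0),.0465,CY)
E
python3 -m creep '[[[0,0,0],[0,0,0],34],[[0,0,0],[0,0,0],34],[[0,0,-10],[0,0,0],34],[[0,0,-30],[0,0,0],34],[[0,0,-60],[0,0,0],34],[[0,0,-60],[0,0,0],34],[[0,0,-60],[0,0,0],34],[[0,0,-30],[0,0,0],34],[[0,0,0],[0,0,0],34],[[0,0,0],[0,0,0],34]]'; cat > seat.py <<'E'
from go import *
def seat(y):   # profile along slot axis: bright width at rows
    f=arm.grab_frame("wrist");hsv=cv2.cvtColor(f["color"],cv2.COLOR_RGB2HSV);m=cv2.inRange(hsv,(0,0,225),(180,40,255))
    g=cv2.inRange(hsv,(12,110,60),(32,255,255))
    for n,x in dict(front=-.03,mid=.005,back=.025,fl=.047).items():
        u=proj(f,[*ch(x,y),.045]);r=int(round(u[1]));c=int(u[0]);xs=np.where(m[r,c-30:c+30])[0]+c-30
        print(n,u.round(1),(xs.min(),xs.max()) if len(xs) else None)
    return f
E
python3 - <<'E'
from seat import *
seat(-.046);f=seat(0);cv2.imwrite("pics/w8.png",f["color"][:,:,::-1]);p=pose()[0];go(.46,.319,.295,CY)
E
```

```text
time_s: 19.75
position: [0.5799, -0.1537, 0.0489]
tool_rot: [-0.025, 1.0, -0.0, 0.0]
ft_force: [0.5, -0.5, 0.2]
finger_gap: 0.0182
grip_force: 39.5
at [ 0.5799 -0.1537  0.0489] yaw 0.049 tilt -1.0 shift [1.3 0.4 2.4] az 0.0
time_s: 21.0
position: [0.5793, -0.1535, 0.2978]
tool_rot: [-0.025, 1.0, 0.0, -0.001]
ft_force: [0.3, 0.3, -1.3]
finger_gap: 0.034
grip_force: 0.0
front [267.3 150.1] (np.int64(258), np.int64(277))
mid [268.8 188. ] (np.int64(260), np.int64(278))
back [269.5 208.8] (np.int64(271), np.int64(278))
fl [270.3 230.8] (np.int64(253), np.int64(287))
front [317.5 151. ] (np.int64(309), np.int64(326))
mid [317.5 188.9] (np.int64(308), np.int64(327))
back [317.5 209.7] (np.int64(308), np.int64(325))
fl [317.5 231.7] (np.int64(287), np.int64(333))
at [ 0.579  -0.1534  0.2966] yaw 0.049 tilt -1.0 shift [ 95.6 477.6   2.6] az 0.0
```

```bash
python3 -m creep '[[[10.6,53,0],[0,0,0],40],[[10.6,53,0],[0,0,0],40],[[10.6,53,0],[0,0,0],40],[[10.6,53,0],[0,0,0],40],[[10.6,53,0],[0,0,0],40],[[10.6,53,0],[0,0,0],40],[[10.6,53,0],[0,0,0],40],[[10.6,53,0],[0,0,0],40],[[10.6,53,0],[0,0,0],40],[[0,0,0],[0,0,0],40],[[0,0,0],[0,0,0],40]]'; python3 - <<'E'
from mat import *
find();find(185)
E
```

```text
time_s: 22.48
position: [0.4606, 0.3175, 0.2973]
tool_rot: [-0.025, 1.0, -0.001, -0.001]
ft_force: [0.4, -0.1, 1.0]
finger_gap: 0.0401
grip_force: 0.0
syr [411. 186.] area 3305 len 0.115 barrelW 0.0217 orig [0.4202 0.4239] ang -0.43 flW 0.055 nfl 19
at [0.461  0.3171 0.2977] yaw 0.049 tilt -1.0 shift [ 38.7 110.9 277.1] az 0.478
syr [333. 291.] area 1798 len 0.116 barrelW 0.0209 orig [0.5772 0.3406] ang -0.17 flW 0.036 nfl 5
at [0.461  0.3171 0.2977] yaw 0.049 tilt -1.0 shift [-113.7   19.1  277. ] az 0.218
syr [402. 190.] area 1963 len 0.113 barrelW 0.0197 orig [0.4659 0.4023] ang -0.348 flW 0.035 nfl 3
at [0.4613 0.3168 0.298 ] yaw 0.048 tilt -1.0 shift [ -5.2  87.  277.4] az 0.396
syr [335. 290.] area 1564 len 0.114 barrelW 0.0194 orig [0.5783 0.3409] ang -0.166 flW 0.034 nfl 3
at [0.4613 0.3168 0.298 ] yaw 0.048 tilt -1.0 shift [-114.4   19.6  277.4] az 0.214
```

```bash
python3 -m creep '[[[-57,9.5,0],[0,0,0],40],[[-57,9.5,0],[0,0,0],40],[[0,0,50],[0,0,0.108],40],[[0,0,50],[0,0,0.108],40],[[0,0,50],[0,0,0],40],[[0,0,50],[0,0,0],40],[[0,0,40],[0,0,0],40],[[0,0,15],[0,0,0],40],[[0,0,10],[0,0,0],40],[[0,0,9],[0,0,0],40],[[0,0,0],[0,0,0],40],[[0,0,0],[0,0,0],18],[[0,0,0],[0,0,0],10],[[0,0,0],[0,0,0],10],[[0,0,0],[0,0,0],10],[[0,0,0],[0,0,0],10]]' 40; python3 - <<'E'
from go import *
go(.574,.3414,.0225,-.168)
E
python3 -m creep '[[[0,0,-10],[0,0,0],10],[[0,0,-50],[0,0,0],10],[[0,0,-60],[0,0,0],10],[[0,0,-60],[0,0,0],10],[[0,0,-60],[0,0,0],10],[[0,0,-10],[0,0,0],10],[[0,0,0],[0,0,0],10],[[0,0,0],[0,0,0],10]]'
python3 - <<'E'
from go import *
go(*ch(.005,.046),.0465,CY)
E
```

```text
time_s: 24.58
position: [0.5749, 0.3431, 0.0263]
tool_rot: [0.083, 0.997, 0.001, 0.001]
ft_force: [-1.4, -0.3, 4.9]
finger_gap: 0.0173
grip_force: 39.4
at [0.5749 0.3431 0.0263] yaw -0.167 tilt -1.0 shift [ 0.6 -1.8  3.8] az 0.001
time_s: 25.58
position: [0.5729, 0.342, 0.2719]
tool_rot: [0.083, 0.997, -0.001, -0.002]
ft_force: [-0.7, 0.8, -1.2]
finger_gap: 0.0169
grip_force: 38.9
at [0.5729 0.342  0.2719] yaw -0.167 tilt -1.0 shift [ -78.9 -442.2  226.2] az -0.216
```

```bash
python3 -m creep '[[[0,0,60],[0,0,0],10],[[0,0,60],[0,0,0],10],[[0,0,60],[0,0,0],10],[[0,0,50],[0,0,0],10],[[0,0,10],[0,0,0],10],[[0,0,5],[0,0,0],10],[[0,0,1],[0,0,0],10],[[0,0,0],[0,0,0],10],[[0,0,0],[0,0,0],30],[[0,0,0],[0,0,0],30],[[0,0,4],[0,0,0],30],[[0,0,4],[0,0,0],30],[[0,0,2],[0,0,0],30],[[0,0,0],[0,0,0],30],[[0,0,0],[0,0,0],30]]'; python3 -m creep '[[[0,0,0],[0,0,0],18],[[0,0,0],[0,0,0],10],[[0,0,0],[0,0,0],10],[[0,0,0],[0,0,0],10],[[0,0,0],[0,0,0],10]]' 40
```

```text
time_s: 27.45
position: [0.5741, 0.3426, 0.0188]
tool_rot: [0.083, 0.997, 0.0, 0.0]
ft_force: [0.1, 0.2, -0.6]
finger_gap: 0.03
grip_force: 0.0
time_s: 28.08
position: [0.5743, 0.3427, 0.0191]
tool_rot: [0.083, 0.997, 0.0, 0.0]
ft_force: [-1.1, 0.1, 3.1]
finger_gap: 0.0185
grip_force: 39.2
```

```bash
python3 -m creep '[[[0,0,0],[0,0,0],30],[[0,0,0],[0,0,0],30],[[0,0,3],[0,0,0],30],[[0,0,0],[0,0,0],30],[[0,0,0],[0,0,0],18],[[0,0,0],[0,0,0],10],[[0,0,0],[0,0,0],10],[[0,0,0],[0,0,0],10],[[0,0,0],[0,0,0],10]]' 40;  python3 -m creep '[[[0,0,-10],[0,0,0],10],[[0,0,-50],[0,0,0],10],[[0,0,-60],[0,0,0],10],[[0,0,-60],[0,0,0],10],[[0,0,-60],[0,0,0],10],[[0,0,-15],[0,0,0],10],[[0,0,0],[0,0,0],10],[[0,0,0],[0,0,0],10]]'
python3 - <<'E'
from go import *
go(*ch(.005,.046),.0505,CY)
E
```

```text
time_s: 29.2
position: [0.5741, 0.3426, 0.0158]
tool_rot: [0.083, 0.997, 0.0, -0.0]
ft_force: [-0.6, 0.2, -0.4]
finger_gap: 0.0181
grip_force: 39.6
time_s: 30.2
position: [0.5729, 0.342, 0.268]
tool_rot: [0.083, 0.997, -0.001, -0.002]
ft_force: [-0.0, -0.4, 0.3]
finger_gap: 0.0186
grip_force: 39.6
at [0.5729 0.342  0.268 ] yaw -0.167 tilt -1.0 shift [ -78.8 -442.2  218.2] az -0.216
```

```bash
python3 -m creep '[[[-9.9,-55.3,0],[0,0,0],10],[[-9.9,-55.3,0],[0,0,0],10],[[-9.9,-55.3,0],[0,0,0],10],[[-9.9,-55.3,0],[0,0,0],10],[[-9.9,-55.3,0],[0,0,0],10],[[-9.9,-55.3,0],[0,0,0],10],[[-9.9,-55.3,0],[0,0,0],10],[[-9.9,-55.3,0],[0,0,0],10],[[0,0,0],[0,0,-0.108],10],[[0,0,0],[0,0,-0.108],10],[[0,0,0],[0,0,0],10],[[0,0,0],[0,0,0],10]]'
python3 - <<'E'
from go import *
go(*ch(.005,.046),.043,CY)
f=arm.grab_frame("wrist");m=cv2.inRange(f["color"],(235,230,210),(255,255,255))
for r in (225,235,250,265): xs=np.where(m[r,280:360])[0]+280;print(r,xs.min() if len(xs) else 0,xs.max() if len(xs) else 0)
E
```

```text
time_s: 31.7
position: [0.5781, -0.1065, 0.2693]
tool_rot: [-0.024, 1.0, 0.0, -0.001]
ft_force: [0.8, 0.3, 0.4]
finger_gap: 0.0184
grip_force: 39.8
at [ 0.5781 -0.1065  0.2693] yaw 0.047 tilt -1.0 shift [  1.3  -1.1 226.3] az -0.002
225 0 0
235 296 346
250 296 345
265 296 345
```

```bash
python3 -m creep '[[[1,-0.5,50],[0,0,0],10],[[0,0,50],[0,0,0],10],[[0,0,50],[0,0,0],10],[[0,0,30],[0,0,0],10],[[0,0,8],[0,0,0],10],[[0,0,8],[0,0,0],10],[[0,0,8],[0,0,0],10],[[0,0,6],[0,0,0],10],[[0,0,6],[0,0,0],10],[[0,0,5],[0,0,0],10],[[0,0,4],[0,0,0],10],[[0,0,0],[0,0,0],10],[[0,0,0],[0,0,0],10]]'; python3 - <<'E'
from go import *
go(*ch(.005,.046),.043,CY)
E
python3 -m creep '[[[0,0,0],[0,0,0],34],[[0,0,0],[0,0,0],34],[[0,0,-10],[0,0,0],34],[[0,0,-30],[0,0,0],34],[[0,0,-60],[0,0,0],34],[[0,0,-60],[0,0,0],34],[[0,0,-60],[0,0,0],34],[[0,0,-30],[0,0,0],34],[[0,0,0],[0,0,0],34],[[0,0,0],[0,0,0],34]]';python3 - <<'E'
from seat import *
seat(0);f=seat(.046);go(.46,.319,.295,CY)
E
```

```text
time_s: 33.38
position: [0.5779, -0.1074, 0.046]
tool_rot: [-0.025, 1.0, -0.0, 0.0]
ft_force: [-0.1, -0.4, -1.5]
finger_gap: 0.0184
grip_force: 39.8
at [ 0.5779 -0.1074  0.046 ] yaw 0.049 tilt -1.0 shift [1.5 0.  3. ] az 0.0
time_s: 34.62
position: [0.5771, -0.1072, 0.2948]
tool_rot: [-0.025, 1.0, 0.0, -0.001]
ft_force: [-1.1, 0.3, -0.7]
finger_gap: 0.0342
grip_force: 0.0
front [266.6 150.4] (np.int64(258), np.int64(276))
mid [268.  188.6] (np.int64(259), np.int64(277))
back [268.8 209.4] (np.int64(272), np.int64(277))
fl [269.6 231.6] (np.int64(239), np.int64(286))
front [317.2 151.2] (np.int64(309), np.int64(327))
mid [317.2 189.5] (np.int64(308), np.int64(327))
back [317.2 210.3] (np.int64(308), np.int64(325))
fl [317.2 232.5] (np.int64(300), np.int64(334))
at [ 0.5768 -0.1071  0.2936] yaw 0.049 tilt -1.0 shift [ 95.7 431.3  -0.5] az 0.0
```

```bash
python3 -m creep '[[[12,54,0],[0,0,0],40],[[12,54,0],[0,0,0],40],[[12,54,0],[0,0,0],40],[[12,54,0],[0,0,0],40],[[12,54,0],[0,0,0],40],[[12,54,0],[0,0,0],40],[[12,54,0],[0,0,0],40],[[12,54,0],[0,0,0],40],[[0,0,0],[0,0,0],40],[[0,0,0],[0,0,0],40]]'; python3 - <<'E'
from mat import *
find(185);find(170)
E
```

```text
time_s: 35.98
position: [0.4601, 0.3189, 0.2943]
tool_rot: [-0.025, 1.0, -0.001, -0.001]
ft_force: [0.0, -0.1, 0.0]
finger_gap: 0.0398
grip_force: 0.0
syr [401. 192.] area 2006 len 0.113 barrelW 0.0199 orig [0.4659 0.4023] ang -0.349 flW 0.035 nfl 3
at [0.4605 0.3184 0.2947] yaw 0.049 tilt -1.0 shift [ -6.2  85.4 274. ] az 0.398
syr [401. 191.] area 2133 len 0.114 barrelW 0.0207 orig [0.4668 0.4017] ang -0.349 flW 0.036 nfl 4
at [0.4608 0.3182 0.295 ] yaw 0.048 tilt -1.0 shift [ -6.6  85.  274.4] az 0.397
```

```bash
python3 -m creep '[[[-3.2,42.5,0],[0,0,0],40],[[-3.2,42.5,0],[0,0,0],40],[[0,0,50],[0,0,0.133],40],[[0,0,50],[0,0,0.132],40],[[0,0,50],[0,0,0.132],40],[[0,0,50],[0,0,0],40],[[0,0,40],[0,0,0],40],[[0,0,15],[0,0,0],40],[[0,0,10],[0,0,0],40],[[0,0,10],[0,0,0],40],[[0,0,3],[0,0,0],40],[[0,0,0],[0,0,0],40],[[0,0,0],[0,0,0],40]]'; python3 - <<'E'
from go import *
go(.4625,.4034,.0155,-.349)
E
```

```text
time_s: 37.7
position: [0.4632, 0.405, 0.0186]
tool_rot: [0.173, 0.985, 0.0, 0.0]
ft_force: [0.2, 0.2, 0.8]
finger_gap: 0.0401
grip_force: 0.0
at [0.4632 0.405  0.0186] yaw -0.348 tilt -1.0 shift [ 0.1 -1.7  3.1] az 0.001
```

```bash
python3 -m creep '[[[0,-1.5,2.5],[0,0,0],40],[[0,0,0],[0,0,0],40],[[0,0,0],[0,0,0],18],[[0,0,0],[0,0,0],10],[[0,0,0],[0,0,0],10],[[0,0,0],[0,0,0],10],[[0,0,0],[0,0,0],10]]' 40;  python3 -m creep '[[[0,0,-10],[0,0,0],10],[[0,0,-50],[0,0,0],10],[[0,0,-60],[0,0,0],10],[[0,0,-60],[0,0,0],10],[[0,0,-60],[0,0,0],10],[[0,0,-15],[0,0,0],10],[[0,0,0],[0,0,0],10],[[0,0,0],[0,0,0],10]]'
python3 - <<'E'
from go import *
go(*ch(.005,.092),.043,CY)
E
```

```text
time_s: 38.58
position: [0.4624, 0.4033, 0.0155]
tool_rot: [0.173, 0.985, 0.0, 0.0]
ft_force: [-0.1, 0.0, 1.3]
finger_gap: 0.0185
grip_force: 39.1
time_s: 39.58
position: [0.4612, 0.4024, 0.2675]
tool_rot: [0.173, 0.985, -0.002, -0.002]
ft_force: [-0.9, -0.5, -1.2]
finger_gap: 0.0182
grip_force: 39.2
at [0.4612 0.4024 0.2675] yaw -0.348 tilt -1.0 shift [-264.8 -397.   225.2] az -0.397
```

```bash
python3 -m creep '[[[-33.1,-49.6,0],[0,0,0],10],[[-33.1,-49.6,0],[0,0,0],10],[[-33.1,-49.6,0],[0,0,0],10],[[-33.1,-49.6,0],[0,0,0],10],[[-33.1,-49.6,0],[0,0,0],10],[[-33.1,-49.6,0],[0,0,0],10],[[-33.1,-49.6,0],[0,0,0],10],[[-33.1,-49.6,0],[0,0,0],10],[[0,0,0],[0,0,-0.133],10],[[0,0,0],[0,0,-0.132],10],[[0,0,0],[0,0,-0.132],10],[[0,0,0],[0,0,0],10],[[0,0,0],[0,0,0],10]]'
python3 - <<'E'
from go import *
go(*ch(.005,.092),.043,CY)
E
```

```text
time_s: 41.2
position: [0.5754, -0.0599, 0.2687]
tool_rot: [-0.023, 1.0, 0.0, -0.001]
ft_force: [0.1, -0.2, -1.1]
finger_gap: 0.0189
grip_force: 39.4
at [ 0.5754 -0.0599  0.2687] yaw 0.047 tilt -1.0 shift [  0.8  -1.8 225.7] az -0.002
```

```bash
python3 -m creep '[[[1,-1,50],[0,0,0],10],[[0,0,50],[0,0,0],10],[[0,0,50],[0,0,0],10],[[0,0,30],[0,0,0],10],[[0,0,8],[0,0,0],10],[[0,0,8],[0,0,0],10],[[0,0,8],[0,0,0],10],[[0,0,6],[0,0,0],10],[[0,0,6],[0,0,0],10],[[0,0,5],[0,0,0],10],[[0,0,4],[0,0,0],10],[[0,0,0],[0,0,0],10],[[0,0,0],[0,0,0],10]]'; python3 - <<'E'
from go import *
go(*ch(.005,.092),.043,CY)
E
python3 -m creep '[[[0,0,0],[0,0,0],34],[[0,0,0],[0,0,0],34],[[0,0,-10],[0,0,0],34],[[0,0,-30],[0,0,0],34],[[0,0,-60],[0,0,0],34],[[0,0,-60],[0,0,0],34],[[0,0,-60],[0,0,0],34],[[0,-40,-35],[0,0,0],34],[[0,-50,0],[0,0,0],34],[[0,0,0],[0,0,0],34],[[0,0,0],[0,0,0],34]]';python3 - <<'E'
from seat import *
[seat(y) for y in (-.046,0,.046)];f=seat(.092);cv2.imwrite("pics/w9.png",f["color"][:,:,::-1])
print(pose()[0])
E
```

```text
time_s: 42.82
position: [0.5747, -0.0614, 0.045]
tool_rot: [-0.025, 1.0, -0.0, -0.0]
ft_force: [0.3, -4.8, -1.5]
finger_gap: 0.0187
grip_force: 39.8
at [ 0.5747 -0.0614  0.045 ] yaw 0.049 tilt -1.0 shift [ 0.6 -0.2  2. ] az 0.0
time_s: 44.2
position: [0.5792, -0.1502, 0.3001]
tool_rot: [-0.025, 1.0, 0.001, -0.0]
ft_force: [-0.6, 0.3, -0.5]
finger_gap: 0.034
grip_force: 0.0
front [263.7 149.6] (np.int64(255), np.int64(273))
mid [265.3 187.3] (np.int64(256), np.int64(275))
back [266.1 207.9] (np.int64(272), np.int64(275))
fl [267.  229.9] (np.int64(250), np.int64(284))
front [313.6 149.6] (np.int64(305), np.int64(323))
mid [313.7 187.3] (np.int64(305), np.int64(322))
back [313.7 207.9] (np.int64(305), np.int64(321))
fl [313.7 229.8] (np.int64(283), np.int64(329))
front [363.7 149.5] (np.int64(356), np.int64(373))
mid [362.3 187.3] (np.int64(354), np.int64(372))
back [361.6 207.9] (np.int64(353), np.int64(369))
fl [360.8 229.8] (np.int64(345), np.int64(377))
front [414.1 149.4] (np.int64(406), np.int64(423))
mid [411.3 187.2] (np.int64(403), np.int64(420))
back [409.7 207.8] (np.int64(402), np.int64(417))
fl [408.1 229.8] (np.int64(392), np.int64(424))
[ 0.57944587 -0.14972266  0.30006233]
```

View pics/w9.png

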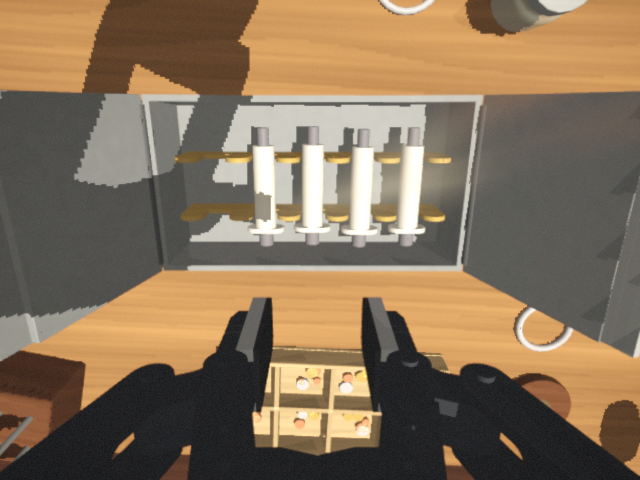

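```bash
python3 - <<'E'
from go import *
go(*ch(-.047,.235),.30,CY)
E
```

```text
at [ 0.5794 -0.1497  0.3001] yaw 0.051 tilt -1.0 shift [5.260e+01 2.314e+02 2.000e-01] az 0.002
```

```bash
python3 -m creep '[[[13.2,58,0],[0,0,0],0],[[13.2,58,0],[0,0,0],0],[[13.2,58,0],[0,0,0],0],[[13.2,58,0],[0,0,0],0],[[0,0,52],[0,0,0],0],[[0,0,52],[0,0,0],0],[[0,0,0],[0,0,0],0],[[0,0,0],[0,0,0],0]]'; python3 - <<'E'
from go import *
go(*ch(-.047,.163),.202,CY)
E
```

```text
time_s: 45.4
position: [0.5163, 0.0783, 0.1983]
tool_rot: [-0.025, 1.0, 0.0, 0.001]
ft_force: [1.1, -0.3, -0.4]
finger_gap: -0.0001
grip_force: 0.0
at [0.5163 0.0783 0.1983] yaw 0.05 tilt -1.0 shift [  1.2 -71.6  -3.7] az 0.001
```

```bash
python3 -m creep '[[[0,-18,-1],[0,0,0],0],[[0,-18,-1],[0,0,0],0],[[0,-18,-1],[0,0,0],0],[[0,-18,-1],[0,0,0],0],[[0,-21,1],[0,0,0],0],[[0,-21,3],[0,0,0],0],[[0,0,0],[0,0,0],0]]'; python3 -m creep '[[[0,-16,6],[0,0,0],0],[[0,-15,9],[0,0,0],0],[[0,-13,11],[0,0,0],0],[[0,-13,12],[0,0,0],0],[[0,-9,14],[0,0,0],0],[[0,-8,15],[0,0,0],0],[[0,0,0],[0,0,0],0]]';  python3 - <<'E'
from go import *
go(*ch(-.047,.0375),.097,CY)
f=arm.grab_frame("side");cv2.imwrite("pics/s2.png",f["color"][60:260,150:450,::-1])
E
```

```text
time_s: 46.28
position: [0.5205, -0.0381, 0.1959]
tool_rot: [-0.023, 1.0, -0.0, -0.001]
ft_force: [-0.0, 0.4, -0.0]
finger_gap: -0.0
grip_force: 0.0
time_s: 47.15
position: [0.5231, -0.1097, 0.127]
tool_rot: [-0.024, 1.0, 0.001, -0.002]
ft_force: [-0.5, -0.4, -0.2]
finger_gap: -0.0002
grip_force: 0.0
at [ 0.5231 -0.1097  0.127 ] yaw 0.048 tilt -1.0 shift [-1.4 -9.  30. ] az -0.001
```

```bash
python3 - <<'E'
from go import *
f=arm.grab_frame("scene");s=arm.grab_frame("side")
for y in (-.046,0,.046,.092):
    u=proj(f,[*ch(.005,y),.049]).astype(int);print(y,u,f["color"][u[1],u[0]])
def leaf(th,r,x,out=0,sg=1): return [*ch(x,sg*(.138-r*np.cos(th)+out*np.sin(th))),.076+r*np.sin(th)+out*np.cos(th)]
for th in (0,.3,1.9): print(th,[ (proj(f,leaf(th,.148,x)).round(),proj(s,leaf(th,.148,x)).round()) for x in (-.07,.07)])
im=np.hstack([f["color"][200:470,170:400],s["color"][70:340,200:400]])[:,:,::-1];cv2.imwrite("pics/x.png",cv2.resize(im,None,fx=1.8,fy=1.8))
E
```

```text
-0.046 [279 387] [139 130 107]
0 [293 371] [139 129 106]
0.046 [306 356] [240 239 221]
0.092 [318 342] [222 219 202]
0 [(array([259., 351.]), array([327., 183.])), (array([318., 381.]), array([275., 177.]))]
0.3 [(array([260., 334.]), array([326., 169.])), (array([319., 364.]), array([273., 163.]))]
1.9 [(array([312., 245.]), array([307., 169.])), (array([371., 269.]), array([247., 163.]))]
```

View pics/x.png

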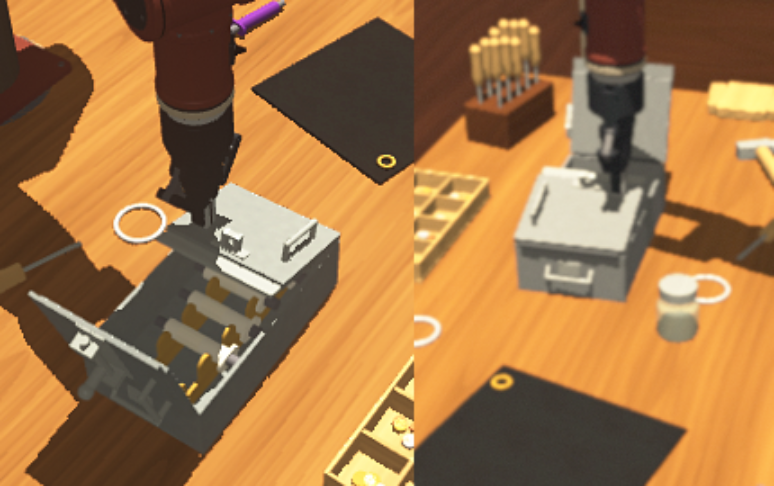

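```bash
python3 -m creep '[[[0,-3,9],[0,0,0],0],[[0,-3,9],[0,0,0],0],[[0,-3,9],[0,0,0],0],[[0,0,2],[0,0,0],0],[[0,0,0],[0,0,0],0]]'; python3 -m creep '[[[0,0,2],[0,0,0],0],[[0,0,2],[0,0,0],0],[[0,0,0],[0,0,0],0],[[0,0,0],[0,0,0],0]]'
```

```text
time_s: 47.92
position: [0.5247, -0.1187, 0.0998]
tool_rot: [-0.025, 1.0, 0.0, -0.0]
ft_force: [-0.3, 0.0, -0.8]
finger_gap: -0.0001
grip_force: 0.0
time_s: 48.42
position: [0.5253, -0.1189, 0.097]
tool_rot: [-0.025, 1.0, -0.0, 0.0]
ft_force: [-1.6, -1.2, 6.0]
finger_gap: 0.0005
grip_force: 2.7
```

```bash
python3 -m creep '[[[0,0,2],[0,0,0],0],[[0,0,0],[0,0,0],0],[[0,0,0],[0,0,0],0]]'; python3 -m creep '[[[0,0,-30],[0,0,0],0],[[0,0,-60],[0,0,0],0],[[0,0,-60],[0,0,0],0],[[0,0,-60],[0,0,0],0],[[0,0,0],[0,0,0],0],[[0,0,0],[0,0,0],0]]'; python3 - <<'E'
from go import *
go(*ch(-.047,-.235),.31,CY)
f=arm.grab_frame("wrist");cv2.imwrite("pics/y.png",f["color"][:,:,::-1]);np.save("y.npy",f,allow_pickle=True)
E
```

```text
time_s: 48.8
position: [0.5254, -0.1189, 0.0968]
tool_rot: [-0.025, 1.0, -0.0, 0.0]
ft_force: [-8.2, 1.6, 18.5]
finger_gap: -0.0002
grip_force: 9.4
time_s: 49.55
position: [0.5248, -0.1185, 0.3037]
tool_rot: [-0.025, 1.0, 0.0, -0.0]
ft_force: [-0.2, 0.3, -0.6]
finger_gap: -0.0
grip_force: 0.0
at [ 0.5248 -0.1185  0.3037] yaw 0.049 tilt -1.0 shift [ 1.000e-01 -2.725e+02 -6.300e+00] az 0.0
```

```bash
python3 - <<'E'
from go import *
s=arm.grab_frame("side")
for p in ((253,148),(277,125),(228,130)): print(plane(s,p,0.0).round(3))
for p in ((240,85),(262,85)): print(plane(s,p,0.13).round(3))
print(ch(-.047,-.235))
E
```

```text
[ 0.827 -0.454  0.   ]
[ 0.812 -0.644  0.   ]
[ 0.958 -0.561  0.   ]
[ 0.934 -0.639  0.13 ]
[ 0.863 -0.659  0.13 ]
[ 0.5381668  -0.39072002]
```

Clear of the tool block; go round to the lap leaf's outside.

```bash
python3 -m creep '[[[0,-54.5,0],[0,0,0],0],[[0,-54.5,0],[0,0,0],0],[[0,-54.5,0],[0,0,0],0],[[0,-54.5,0],[0,0,0],0],[[0,-54.5,0],[0,0,0],0],[[0,0,53],[0,0,0],0],[[0,0,53],[0,0,0],0],[[0,0,0],[0,0,0],0],[[0,0,0],[0,0,0],0]]'; python3 - <<'E'
from go import *
go(*ch(-.047,-.163),.202,CY)
E
```

```text
time_s: 50.78
position: [0.5388, -0.391, 0.1992]
tool_rot: [-0.025, 1.0, -0.0, 0.0]
ft_force: [-1.1, -0.3, 0.8]
finger_gap: -0.0004
grip_force: 0.0
at [ 0.5388 -0.391   0.1992] yaw 0.049 tilt -1.0 shift [ 0.6 72.3 -2.8] az 0.0
```

```bash
python3 -m creep '[[[0,18,-1],[0,0,0],0],[[0,18,-1],[0,0,0],0],[[0,18,-1],[0,0,0],0],[[0,18,-1],[0,0,0],0],[[0,21,1],[0,0,0],0],[[0,21,3],[0,0,0],0],[[0,0,0],[0,0,0],0]]'; python3 -m creep '[[[0,16,6],[0,0,0],0],[[0,15,9],[0,0,0],0],[[0,13,11],[0,0,0],0],[[0,13,12],[0,0,0],0],[[0,9,14],[0,0,0],0],[[0,8,15],[0,0,0],0],[[0,0,0],[0,0,0],0]]'; python3 -m creep '[[[0,3,9],[0,0,0],0],[[0,3,9],[0,0,0],0],[[0,3,9],[0,0,0],0],[[0,0,2],[0,0,0],0],[[0,0,0],[0,0,0],0],[[0,0,0],[0,0,0],0]]'; python3 -m creep '[[[0,0,2],[0,0,0],0],[[0,0,2],[0,0,0],0],[[0,0,0],[0,0,0],0],[[0,0,0],[0,0,0],0]]'
```

```text
time_s: 51.65
position: [0.5322, -0.2742, 0.197]
tool_rot: [-0.026, 1.0, 0.001, -0.001]
ft_force: [-0.2, -0.5, -0.8]
finger_gap: 0.0001
grip_force: 0.0
time_s: 52.52
position: [0.5278, -0.2018, 0.1289]
tool_rot: [-0.025, 1.0, 0.001, -0.002]
ft_force: [0.1, -0.0, 0.2]
finger_gap: 0.0
grip_force: 0.0
time_s: 53.28
position: [0.529, -0.1943, 0.1026]
tool_rot: [-0.025, 1.0, -0.0, 0.0]
ft_force: [0.2, -0.2, 0.4]
finger_gap: 0.0002
grip_force: 0.0
time_s: 53.78
position: [0.5287, -0.1941, 0.0983]
tool_rot: [-0.025, 1.0, 0.0, -0.0]
ft_force: [0.6, -0.2, -0.3]
finger_gap: 0.0003
grip_force: 0.0
```

```bash
python3 -m creep '[[[0,0,2],[0,0,0],0],[[0,0,1.5],[0,0,0],0],[[0,0,0],[0,0,0],0],[[0,0,0],[0,0,0],0]]';python3 -m creep '[[[0,0,0.5],[0,0,0],0],[[0,0,0],[0,0,0],0],[[0,0,0],[0,0,0],0]]'
```

```text
time_s: 54.28
position: [0.529, -0.1942, 0.0969]
tool_rot: [-0.025, 1.0, -0.0, 0.0]
ft_force: [-6.3, 2.8, 13.1]
finger_gap: 0.0
grip_force: 7.1
time_s: 54.65
position: [0.529, -0.1943, 0.0968]
tool_rot: [-0.025, 1.0, -0.0, 0.0]
ft_force: [-7.1, 3.6, 17.6]
finger_gap: 0.0003
grip_force: 8.7
```

```bash
python3 -m creep '[[[0,0,-30],[0,0,0],0],[[0,0,-50],[0,0,0],0],[[0,0,-20],[0,0,0],0],[[0,0,0],[0,0,0],0],[[0,0,0],[0,0,0],0]]'; python3 - <<'E'
from go import *
f=arm.grab_frame("wrist");cv2.imwrite("pics/z.png",f["color"][:,:,::-1])
go(*ch(0,-.096),.122,CY)
E
```

```text
time_s: 55.28
position: [0.5277, -0.1936, 0.1922]
tool_rot: [-0.025, 1.0, 0.001, -0.001]
ft_force: [-0.4, -0.2, -0.2]
finger_gap: 0.0001
grip_force: 0.0
at [ 0.5276 -0.1935  0.1919] yaw 0.049 tilt -1.0 shift [-48.1 -58.7  69.6] az 0.0
```

```bash
python3 -m creep '[[[0,-29.5,0],[0,0,0],0],[[0,-29.5,0],[0,0,0],0],[[-48,0,0],[0,0,0],0],[[0,0,30],[0,0,0],0],[[0,0,30],[0,0,0],0],[[0,0,8],[0,0,0],0],[[0,0,0],[0,0,0],0],[[0,0,0],[0,0,0],0]]'; python3 - <<'E'
from go import *
go(*ch(0,-.051),.122,CY)
E
```

```text
time_s: 56.32
position: [0.5803, -0.2511, 0.1276]
tool_rot: [-0.025, 1.0, -0.001, 0.001]
ft_force: [0.9, -0.2, 0.2]
finger_gap: 0.0003
grip_force: 0.0
at [ 0.5803 -0.2511  0.1276] yaw 0.049 tilt -1.0 shift [ 1.9 46.6  5.6] az 0.0
```

```bash
python3 -m creep '[[[1.5,0,4],[0,0,0],0],[[0,6,0],[0,0,0],0],[[0,6,0],[0,0,0],0],[[0,6,0],[0,0,0],0],[[0,0,0],[0,0,0],0]]';python3 -m creep '[[[0,6,0],[0,0,0],0],[[0,6,0],[0,0,0],0],[[0,6,0],[0,0,0],0],[[0,4,0],[0,0,0],0],[[0,0,0],[0,0,0],0]]';python3 -m creep '[[[0,2,0],[0,0,0],0],[[0,0,0],[0,0,0],0],[[0,2,0],[0,0,0],0],[[0,0,0],[0,0,0],0],[[0,0,0],[0,0,0],0]]'
```

```text
time_s: 56.95
position: [0.5773, -0.2321, 0.1224]
tool_rot: [-0.025, 1.0, 0.0, 0.0]
ft_force: [-0.3, 0.2, -0.2]
finger_gap: 0.0001
grip_force: 0.0
time_s: 57.58
position: [0.5761, -0.2102, 0.1223]
tool_rot: [-0.025, 1.0, 0.0, -0.0]
ft_force: [0.4, -0.5, -0.0]
finger_gap: 0.0002
grip_force: 0.0
time_s: 58.2
position: [0.5759, -0.2068, 0.1223]
tool_rot: [-0.025, 1.0, 0.0, -0.0]
ft_force: [1.4, -1.4, 1.0]
finger_gap: 0.0001
grip_force: 0.5
```

```bash
python3 -m creep '[[[0,2,0],[0,0,0],0],[[0,2,0],[0,0,0],0],[[0,0,0],[0,0,0],0],[[0,0,0],[0,0,0],0]]';python3 -m creep '[[[0,2,0],[0,0,0],0],[[0,0,0],[0,0,0],0],[[0,0,0],[0,0,0],0]]'
```

```text
time_s: 58.7
position: [0.5758, -0.2046, 0.1225]
tool_rot: [-0.024, 1.0, -0.002, 0.0]
ft_force: [0.2, -8.0, -2.2]
finger_gap: -0.0004
grip_force: 3.8
time_s: 59.08
position: [0.5758, -0.2042, 0.1226]
tool_rot: [-0.024, 1.0, -0.003, 0.001]
ft_force: [0.7, -12.8, -4.1]
finger_gap: -0.0001
grip_force: 6.4
```

```bash
python3 -m creep '[[[0,-15,0],[0,0,0],0],[[0,0,-40],[0,0,0],0],[[0,0,-60],[0,0,0],0],[[0,0,-60],[0,0,0],0],[[0,0,-30],[0,0,0],0],[[0,0,0],[0,0,0],0],[[0,0,0],[0,0,0],0],[[0,0,0],[0,0,0],0]]'; python3 - <<'E'
from go import *
f=arm.grab_frame("side")
# profile of brightness around expected ball position home / drawn
for y in (-.06,-.045,-.03):
    u=proj(f,[*ch(0,y),.126]).round().astype(int);print(y,u,cv2.cvtColor(f["color"],cv2.COLOR_RGB2GRAY)[u[1]-4:u[1]+5:2,u[0]-10:u[0]+11:2].tolist())
E
```

```text
time_s: 60.08
position: [0.5755, -0.2153, 0.3097]
tool_rot: [-0.025, 1.0, 0.001, -0.002]
ft_force: [-0.3, -0.1, -0.2]
finger_gap: 0.0001
grip_force: 0.0
-0.06 [305 154] [[166, 167, 171, 172, 171, 168, 172, 175, 172, 145, 115], [185, 185, 178, 174, 169, 172, 172, 163, 135, 75, 66], [214, 216, 207, 197, 136, 122, 110, 80, 86, 119, 110], [214, 213, 213, 225, 209, 156, 149, 132, 149, 201, 202], [214, 215, 199, 222, 228, 194, 196, 199, 191, 202, 213]]
-0.045 [304 157] [[211, 210, 197, 190, 172, 159, 162, 141, 110, 80, 72], [215, 214, 214, 213, 187, 122, 98, 85, 81, 150, 176], [212, 214, 210, 218, 238, 218, 204, 196, 191, 201, 213], [214, 215, 205, 178, 202, 179, 153, 165, 167, 172, 210], [215, 214, 211, 163, 115, 114, 139, 148, 143, 168, 210]]
-0.03 [302 159] [[182, 215, 214, 214, 213, 187, 122, 98, 85, 81, 150], [184, 212, 214, 210, 218, 238, 218, 204, 196, 191, 201], [211, 214, 215, 205, 178, 202, 179, 153, 165, 167, 172], [214, 215, 214, 211, 163, 115, 114, 139, 148, 143, 168], [214, 214, 213, 212, 181, 128, 133, 167, 164, 155, 186]]
```

```bash
python3 -c "
from rig import arm
print(arm.sign_off())"
```

```text
the job is handed in; nothing more can be done
None
```

I handed the job in; no verdict came back. All four syringes are seated in their slots, both leaves pressed down to a hard stop in the right order, and the bolt pushed to its stop in the keeper. How far the bolt went in rests on push force and finger position; I did not confirm it in a picture.

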